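# Gauge the diluent can with its level rod and show the reading

## Task

Before the counter is run, check the diluent can: lift the upside-down cup off its dip tube and, without standing it on the desk, nest it fully over the matching cup that stands upside down there. Then take the level gauge by its grip out of the drip stand, lower it gently into the dip tube until its collar sits on the mouth, leave it there for a second, and draw it out. Finish while still holding the gauge in the gripper, still and level (rod horizontal), raised well above the can, so that the rings near the tip can be read.

Things in the scene. Friction and masses are not known exactly. Their poses are not given: they have to be found in the camera images.
- cover_cup_foot (a point): Covering cup: pale blue tapered plastic cup, upside down over the can's dip tube. 66 mm tall; 62 mm across the mouth (down), wall narrowing to 44 mm at a shoulder, then on top a straight round foot 35 mm across, 26 mm tall: grip it there, fingertips above the shoulder. This point: centre of the foot, 53 mm above the rim, 13 mm below the top, z axis up. 30 g.
- cover_cup_rim (a point): Centre of the covering cup's mouth (its lowest plane while upside down), z axis up.
- desk_cup_foot (a point): Second cup, same shape, size and colour, 50 g, loose, upside down on the desk. This point: centre of its foot, 53 mm above the desk. The covering cup nests over it with about 2 mm of play all round; the taper guides it when some 4 mm off. Fully down, its rim is 26 mm above this cup's rim, its foot's centre 79 mm above the desk.
- desk_cup_rim (a point): Centre of the desk cup's mouth, which lies on the desk, z axis up.
- gauge_grip (a point): Centre of the flat blue grip of the level gauge, a loose rod hanging upright in the drip stand by its collar. Grip: 26 mm wide (along x), 11 mm thick (along y), 44 mm long (along z, the rod's axis, pointing away from the tip). 46 mm above the collar's underside, 154 mm from the tip. Its turn about the upright varies.
- gauge_collar (a point): Centre of the underside of the gauge's blue collar, a disc 36 mm across and 5 mm thick, 46 mm below the grip's centre; z axis along the rod, away from the tip.
- gauge_tip (a point): Rounded lower end of the gauge's steel rod: 8 mm thick, 108 mm long from the collar's underside to this tip, black rings every 10 mm and a red one half-way.
- stand_mouth (a point): Centre of the flared mouth of the grey drip stand, a fixed upright tube 124 mm tall on a round base 84 mm across; the gauge hangs here, its collar on the mouth, so it must be raised 110 mm to come out. Mouth rim 30 mm across, bore about 14 mm.
- dip_mouth (a point): Centre of the flared mouth of the grey upright dip tube on the can, 128 mm above the desk, z axis up; under the cup at the start. 29 mm across its rim, funnelling within 10 mm to a bore of about 13 mm; the rod goes in until the collar sits on the rim (tip then 20 mm above the desk).
- can: White diluent can, 105 x 170 x 92 mm (x, y, z), fixed. Origin at the centre of its underside; at zero turn x points away from the robot, y left. The dip tube stands 36 mm out of its top, 42 mm from the middle towards -y; a shut blue filler cap, 39 mm across, 22 mm tall, 48 mm towards +y.
- stand: Grey drip stand; origin at the centre of its underside, on the desk.
- gauge: The whole gauge, about 75 g; origin at the centre of the collar's underside. As it hangs in the stand its top is 192 mm above the desk.
- cover_cup: The whole covering cup; origin at the centre of its mouth. It rests on the can's top, 92 mm above the desk; hollow 40 mm deep from the mouth, walls 2 mm. Raise it 40 mm to clear the dip tube.
- timer: Bystander: white box timer with a red dial, 44 x 66 x 68 mm, origin at the centre of its underside.
- stain_a: Bystander: brown dropper bottle, 33 mm across, 93 mm tall, origin at the centre of its underside.
- forceps: Bystander: steel forceps lying on the desk, 17 x 125 x 10 mm, origin at the centre of the underside.
- mouse: Computer mouse, fixed, 111 x 63 x 34 mm, origin at the centre of its underside.
- cell_counter: The blood-cell counter, a tall fixed cabinet behind the middle of the work: 391 mm deep (x), 254 mm wide (y), 436 mm tall, origin at the centre of its underside. Leave it alone.
Things that resemble listed ones, but are neither listed nor needed, are in the scene too. Of the things shaped like the gauge, the blue one is meant.

How it is judged (in metres and radians):
On the way, in this order (a step that is already met when the one before it is completed fails the run):
1. the covering cup is nested fully over the cup on the desk and let go (z of cover_cup_rim in the frame of desk_cup_rim between 0.021 and 0.031 m and horizontal distance between cover_cup_rim and desk_cup_rim below 0.006 m and angle between each of cover_cup_rim, desk_cup_rim's own z axis and vertical below 0.12 rad and contact force between cover_cup and the fingers below 0.1 N), for 0.3 s.
2. the gauge is in the dip tube, its collar resting on the mouth (z of gauge_collar in the frame of dip_mouth between -0.003 and 0.003 m and horizontal distance between gauge_collar and dip_mouth below 0.006 m and angle between the z axis of gauge_grip and the z axis of dip_mouth, either way round below 0.1 rad), for 0.5 s.
3. the gauge is drawn out until its tip is above the mouth (z of gauge_tip in the frame of dip_mouth above 0.01 m), for 0.1 s.
At the end, for the whole second after the job is handed in: Gauge held by the gripper alone, at rest, rod within 0.2 rad of horizontal, grip and tip over 0.15 m above the desk, touching neither can nor stand; covering cup released, nested over the desk cup: rim 21-31 mm above the other's, centred within 6 mm, both upright within 0.12 rad (all of step 1 and angle between gauge_grip's own z axis and vertical between 1.37 and 1.77 rad and height (world z) of each of gauge_grip, gauge_tip above 0.15 m and contact force between gauge and the fingers above 1 N and contact force between gauge and can below 0.1 N and contact force between gauge and stand below 0.1 N and linear speed of gauge below 0.03 m/s and angular speed of gauge below 0.2 rad/s); the arm keeps its last pose, push and grip.
It fails at once if the covering cup is stood on the desk, or dropped there (height (world z) of cover_cup_rim below 0.012 m).
It fails at once if the gauge is driven hard against the can (over 35 N) (contact force between gauge and can above 35 N).
It fails at once if a bystander (timer, brown dropper bottle, forceps) is shifted by more than 3 cm (distance of any of timer, stain_a, forceps from where it was at the start of the episode above 0.03 m).
It also fails if it takes over 67 s, if anything falls off the work surface, if the arm or the gripper's body presses on something with over 40 N, if the wrist force passes 120 N, or if a joint passes its speed limit or range.

## Robot

A 6-joint arm with a two-finger parallel gripper is mounted at the origin on a cart in front of the work surface, level with it; the furniture and walls round the work are solid. World frame = base frame: x ahead of the robot, y to its left, z up, the work surface at z = 0. Lengths are in m, angles in degrees, forces in N, time in s.
With the tool pointing down it reaches from about 0.35 to 0.875 m from the base axis. Payload 4.2 kg.
Tool frame: the origin (TCP) lies midway between the tips of the shut fingers; the grasp point (between the pads) lies r.grasp_offset behind it (r.grasp_offset is the distance from the TCP to the grasp point, in m); z points along the fingers, y is the direction in which the jaws open and shut (so a half turn about z gives the same grasp; the last joint's range is limited). The gripper opens to 87 mm and grips with 3 to 60 N. Pads are 19 mm wide; open, the fingers measure 117 mm over their backs; the gripper's body (75 mm by 190 mm) begins 51 mm behind the grasp point.
Start: joints at [82.769, 22.042, 0.453, 0, -68.411, -14.817], TCP at [0.235, 0.579, 0.223] pointing down, gripper open.
Joint ranges: [-179.83, 179.83], [-69.29, 118.12], [-61.27, 80.66], [-181.25, 117.63], [-171.15, -9.14], [-177.46, 177.46]. Speed limits (degrees/s): [159.86, 159.86, 180, 180, 180, 180].

## Interface

Orientations are given as a 3x3 rotation matrix whose columns are the frame's x, y, z axes.
In Python, from station import sense, optics, r gives the robot as it stands. The module is installed in compiled form; this text tells all that it offers.
- The arm moves only by the tool servo_tool, never from a script. Its argument "deltas" is a list of rows, each an object with "slide": the shift along the tool's x, y, z in units of 25 mm (1.0 is 25 mm), a list of three; "spin": the turn about the tool's z in units of 8 degrees (1.0 is 8 degrees). A call has 1 to 10 rows; each row shifts and turns the pose as measured when the row begins, along the tool's axes as they then stand; what a row does not reach is not made up. A row lasts 1/10 s, in which the tool goes at most 50 mm and 8.59 degrees, less where a joint would pass 70% of its speed; a pose out of reach is approached as far as the arm can. A call is refused whole if a number of a shift passes 1 or a number of a turn 1, either way. A call with a gripper value outside its range is refused whole. "gripper" is the closure in counts, from 0 (fully open) to 255 (shut), set as the call begins (left out, the last holds). The fingers move at their own pace and stop on an object; the grip force is fixed at half the most. Time passes only in rows, so rows that do not move let the fingers close. It gives the time, the measured TCP pose, the force and the opening at its end, in the units of the state.
- sense(): the state, without advancing time (a new reading comes with each control period).
- optics.capture(name): name is "scene" or "top" or "wrist"; returns a dict with "frame" (384x512x3 uint8, red, green, blue), "camera_matrix" (3x3 intrinsics, pixels), "eye" and "rotation" of the camera in the world. Camera axes: x right, y down, z forward; pixel columns grow to the right and rows downward; lengths in m; the calibration is good to about 2 mm. A picture is of the moment at which its call begins. There is no depth.
- r.finish_job(): hands the job in, once; it reports no verdict.
The state is a dict: "time_s": time; "joints": joint angles; "joint_velocities": joint speeds; "effort": joint torques, N m; "tcp_pos": TCP position; "ee_rot": TCP orientation; "wrist_force": force on the tool from outside, world axes, zero at the start; "moment": the same for the moment, N m; "gripper_width": opening from 0.0 (shut) to 1.0 (fully open).
Only numpy, scipy, OpenCV 4.12 (cv2) and the standard library are available. Lean on these libraries where they do the work, as an engineer would, in place of code of your own. Each camera call takes 0.05 s, during which the arm holds its last target.

## Working session

There is one attempt and no reset: what is moved stays moved. The work goes in short steps, Python scripts to look and compute and a tool call to move; the robot and the scene stay as the last step left them, time stands still between calls to the robot, and variables do not carry over. Pictures are saved under pics/ and viewed, and the job is handed in when it is done.

Besides the shell and the picture viewer there is one more tool, called as name(argument=value, ...) on one line, values as JSON. servo_tool: Moves the arm, as the interface text tells. Its arguments: {"type":"object","properties":{"deltas":{"type":"array"},"gripper":{"type":"number"}},"required":["deltas"]}

```bash
mkdir -p pics; ls
cat > h.py <<'E'
from station import sense, optics, r
import numpy as np, cv2
def cap(n,save=None):
    c=optics.capture(n)
    if save: cv2.imwrite('pics/'+save+'.png',cv2.cvtColor(c['frame'],cv2.COLOR_RGB2BGR))
    return c
def ray(c,u,v):
    d=np.linalg.inv(c['camera_matrix'])@np.array([u,v,1.0]); d=c['rotation']@d
    return np.array(c['eye']),d/np.linalg.norm(d)
def onz(c,u,v,z):
    e,d=ray(c,u,v); return e+d*(z-e[2])/d[2]
def proj(c,p):
    q=np.array(c['rotation']).T@(np.array(p)-c['eye']); q=c['camera_matrix']@q; return q[:2]/q[2]
def st():
    s=sense(); print({k:np.round(s[k],3).tolist() for k in ['time_s','joints','tcp_pos','ee_rot','wrist_force','gripper_width']}); return s
E
python3 - <<'E'
from h import *
import pickle
st(); print(r.grasp_offset)
d={}
for n in ['scene','top','wrist']:
    c=cap(n,n+'0'); d[n]=c; print(n,np.round(c['eye'],3),np.round(c['rotation'],3).tolist(),np.round(c['camera_matrix'],1).tolist())
pickle.dump(d,open('c0.pkl','wb'))
E
```

```text
pics
{'time_s': 0.0, 'joints': [82.77, 22.092, 0.38, -0.029, -68.413, -14.814], 'tcp_pos': [0.234, 0.579, 0.221], 'ee_rot': [[0.927, -0.375, -0.001], [-0.375, -0.927, -0.002], [0.0, 0.002, -1.0]], 'wrist_force': [0.599, -0.6, -0.147], 'gripper_width': 1.003}
0.0187
scene [-0.227 -0.645  0.933] [[0.645, -0.476, 0.597], [-0.764, -0.402, 0.505], [-0.0, -0.782, -0.623]] [[470.3, 0.0, 266.6], [0.0, 470.3, 196.1], [0.0, 0.0, 1.0]]
top [0.45  0.034 1.284] [[0.001, -0.996, 0.089], [-1.0, -0.003, -0.02], [0.02, -0.089, -0.996]] [[358.8, 0.0, 249.2], [0.0, 358.8, 178.8], [0.0, 0.0, 1.0]]
wrist [0.313 0.546 0.385] [[-0.375, -0.882, -0.284], [-0.927, 0.358, 0.112], [0.002, 0.305, -0.952]] [[295.6, 0.0, 259.8], [0.0, 295.6, 191.9], [0.0, 0.0, 1.0]]
```

View pics/scene0.png

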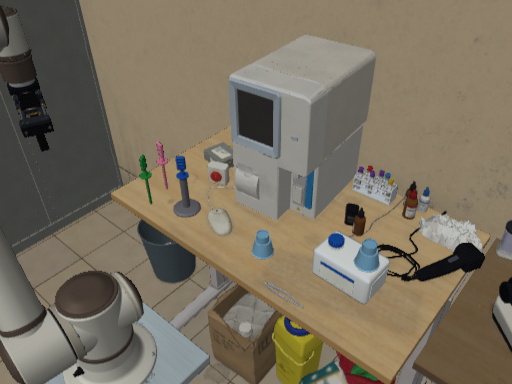

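View pics/top0.png

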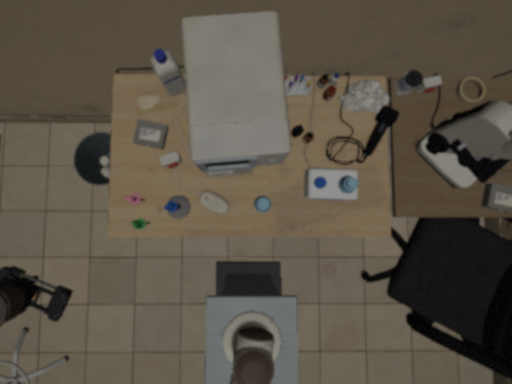

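View pics/wrist0.png

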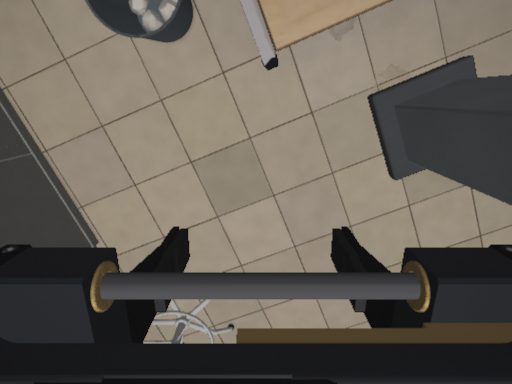

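Run:
```python
from h import *
import pickle
d=pickle.load(open('c0.pkl','rb'))
s=sense()
for n in ['scene','top','wrist']:
    print(n,proj(d[n],s['tcp_pos']),proj(d[n],[0,0,0]))
    c=d[n]
    if n=='wrist': continue
    hsv=cv2.cvtColor(c['frame'],cv2.COLOR_RGB2HSV)
    for lab,lo,hi in [('pale',(95,60,120),(110,170,255)),('blue',(108,150,40),(125,255,255))]:
        m=cv2.inRange(hsv,lo,hi)
        k,l,stt,ce=cv2.connectedComponentsWithStats(m)
        for i in range(1,k):
            if stt[i,4]>25: print(n,lab,stt[i].tolist(),ce[i].round(1))
t=d['top']
for nm,u,v,z in [('can corner',307,169,.092),('c2',357,169,.092),('c3',357,199,.092),('c4',307,199,.092),('deskedgeL',108,236,0),('R',390,236,0),('stand',178,207,0.01)]:
    print(nm,onz(t,u,v,z).round(3))
for n,b in [('scene',(140,140,240,250)),('scene',(235,200,405,310)),('top',(110,130,370,240))]:
    f=d[n]['frame'][b[1]:b[3],b[0]:b[2]]
    k=min(800//f.shape[1],600//f.shape[0])
    f=cv2.resize(f,None,fx=k,fy=k,interpolation=cv2.INTER_CUBIC)
    cv2.imwrite(f'pics/crop_{n}_{b[0]}.png',f[:,:,::-1]); print(k)
```

```text
scene [ 42.18906121 141.34154394] [110.2532724  359.47627267]
scene pale [252, 230, 21, 29, 375] [261.1 245. ]
scene pale [354, 239, 25, 33, 556] [366.5 256.2]
scene blue [176, 157, 12, 23, 173] [181.2 168.1]
scene blue [424, 188, 5, 8, 26] [426.2 192.3]
scene blue [329, 234, 15, 14, 169] [335.9 240.1]
scene blue [321, 262, 33, 21, 68] [337.3 271.9]
scene blue [285, 318, 24, 18, 157] [294.1 328.6]
top [ 51.37631257 286.01611349] [251.24690109 341.58066588]
top pale [349, 178, 8, 12, 62] [352.5 183.3]
top pale [259, 199, 10, 11, 79] [263.2 203.8]
top blue [155, 51, 10, 11, 71] [160.   55.5]
top blue [316, 178, 9, 9, 63] [319.8 182.1]
top blue [166, 202, 12, 9, 68] [171.7 206. ]
wrist [258.33823108 243.01509563] [727.36894199 164.47244559]
can corner [ 0.59  -0.184  0.092]
c2 [ 0.591 -0.353  0.092]
c3 [ 0.49  -0.351  0.092]
c4 [ 0.489 -0.183  0.092]
deskedgeL [0.361 0.504 0.   ]
R [ 0.361 -0.495  0.   ]
stand [0.463 0.259 0.01 ]
5
4
3
```

View pics/crop_scene_140.png

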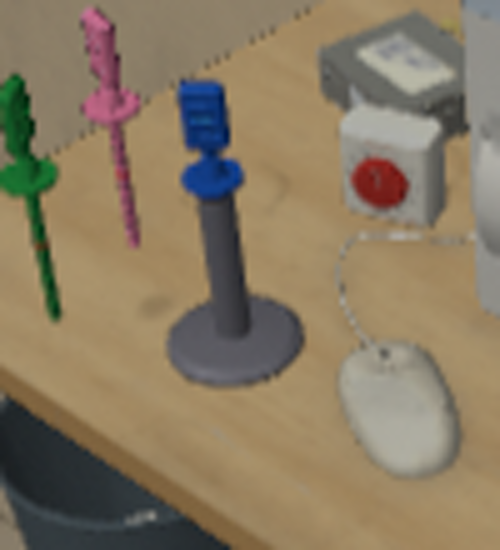

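View pics/crop_scene_235.png

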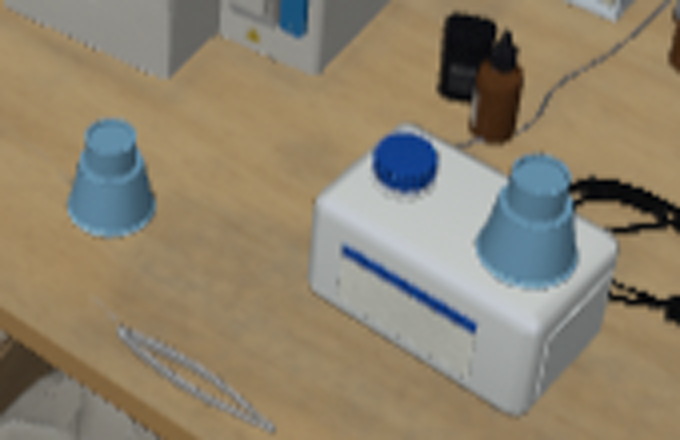

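View pics/crop_top_110.png

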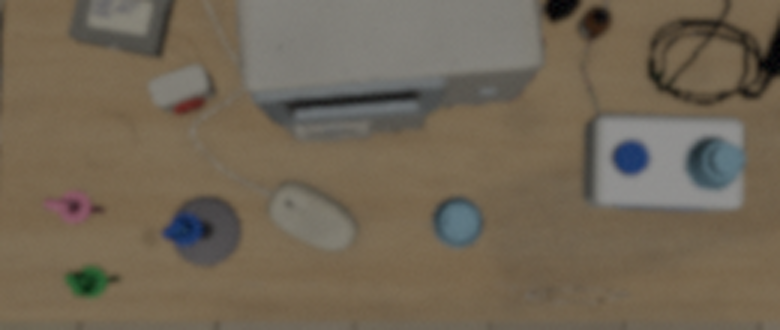

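Run:
```python
from h import *
import pickle
d=pickle.load(open('c0.pkl','rb'))
t,s=d['top'],d['scene']
print('cover foot top', onz(t,352.3,182.7,.158), onz(s,370.5,242.5,.158))
print('desk foot top', onz(t,262.9,203.7,.066), onz(s,262.7,233,.066))
print('desk rim', onz(t,262.7,203.7,.0))
# gauge collar scene (212,176)/5+(140,140), z .129 top of collar .1265
print('collar', onz(s,140+212/5,140+176/5,.1265))
print('grip top blue centroid', onz(t,171.7,206,.17), 'grip scene', onz(s,140+204/5,140+115/5,.170))
print('stand base', onz(s,140+235/5,140+335/5,.01), onz(t,110+207/3,130+230/3,.01))
can=np.mean([onz(t,u,v,.092) for u,v in [(307,169),(357,169),(357,199),(307,199)]],0);print('can',can)
print('dropper',onz(t,308,138,.06),'timer',onz(t,170,160,.06))
```

```text
cover foot top [ 0.53914607 -0.31562068  0.158     ] [ 0.53967413 -0.31770277  0.158     ]
desk foot top [ 0.47406751 -0.03736636  0.066     ] [ 0.47553912 -0.03830393  0.066     ]
desk rim [ 0.47538322 -0.04049164  0.        ]
collar [0.462576   0.25800407 0.1265    ]
grip top blue centroid [0.46438088 0.25028247 0.17      ] grip scene [0.46231576 0.25726096 0.17      ]
stand base [0.45985673 0.25344757 0.01      ] [0.46418046 0.25570668 0.01      ]
can [ 0.53999728 -0.26771149  0.092     ]
dropper [ 0.70220406 -0.1949677   0.06      ] timer [0.62304131 0.280734   0.06      ]
```

servo_tool(deltas=[{"slide": [0,0,-1],"spin": -0.92},{"slide": [0,0,-1],"spin": -0.92},{"slide": [0,0,-1],"spin": -0.92}], gripper=0)

```text
time_s: 0.45
tcp_pos: [0.2335, 0.5763, 0.2921]
ee_rot: [[1.0, 0.014, -0.005], [0.014, -1.0, -0.015], [-0.005, 0.015, -1.0]]
wrist_force: [-0.3, 0.1, 0.3]
gripper_width: 1.001
```

servo_tool(deltas=[{"slide": [0.34,1,0]},{"slide": [0.34,1,0]},{"slide": [0.34,1,0]},{"slide": [0.34,1,0]},{"slide": [0.34,1,0]},{"slide": [0.34,1,0]},{"slide": [0.34,1,0]},{"slide": [0.34,1,0]},{"slide": [0.34,1,0]},{"slide": [0.34,1,0]}])

```text
invalid input
```

servo_tool(deltas=[{"slide": [0.34,1,0],"spin": 0},{"slide": [0.34,1,0],"spin": 0},{"slide": [0.34,1,0],"spin": 0},{"slide": [0.34,1,0],"spin": 0},{"slide": [0.34,1,0],"spin": 0},{"slide": [0.34,1,0],"spin": 0},{"slide": [0.34,1,0],"spin": 0},{"slide": [0.34,1,0],"spin": 0},{"slide": [0.34,1,0],"spin": 0},{"slide": [0.34,1,0],"spin": 0}])

```text
time_s: 1.45
tcp_pos: [0.324, 0.3211, 0.295]
ee_rot: [[1.0, 0.021, -0.005], [0.021, -1.0, -0.013], [-0.006, 0.013, -1.0]]
wrist_force: [0.9, 0.0, 0.2]
gripper_width: 0.996
```

Run:
```python
from h import *
c=cap('wrist','w1'); print(c['eye'],proj(c,[.463,.256,.17]))
```

```text
[0.40977168 0.32412577 0.45765465] [334.63575864  32.84312486]
```

View pics/w1.png

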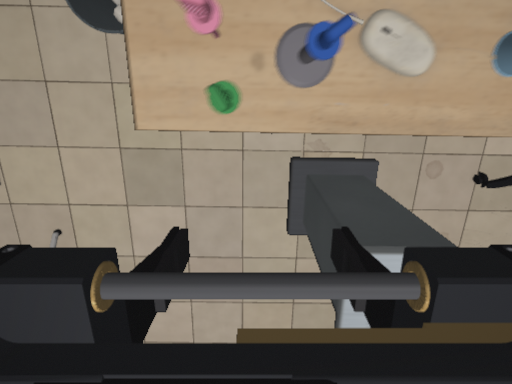

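servo_tool(deltas=[{"slide": [0.34,1,0],"spin": 0},{"slide": [0.34,1,0],"spin": 0},{"slide": [0.34,1,0],"spin": 0},{"slide": [0.34,1,0],"spin": 0},{"slide": [0.34,1,0],"spin": 0},{"slide": [0.34,1,0],"spin": 0},{"slide": [0.34,1,0],"spin": 0},{"slide": [0.34,1,0],"spin": 0},{"slide": [0.34,1,0],"spin": 0},{"slide": [0.34,1,0],"spin": 0}])

```text
time_s: 2.5
tcp_pos: [0.4144, 0.0604, 0.2969]
ee_rot: [[1.0, 0.022, -0.008], [0.022, -1.0, -0.014], [-0.008, 0.014, -1.0]]
wrist_force: [-0.1, 0.4, 0.2]
gripper_width: 1.001
```

Run:
```python
from h import *
c=cap('wrist','w2'); print(c['eye'],proj(c,[.475,-.039,.066]))
import pickle; pickle.dump(c,open('w2.pkl','wb'))
```

```text
[0.5006439  0.063721   0.45936866] [333.97624713 116.91377282]
```

View pics/w2.png

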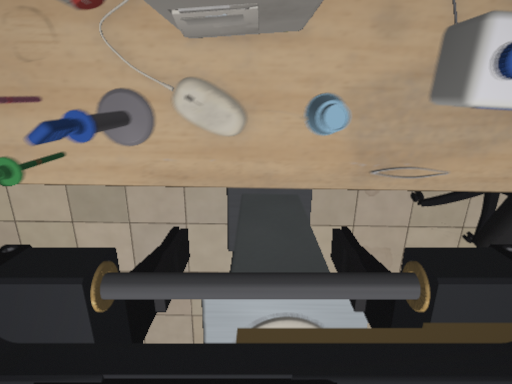

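servo_tool(deltas=[{"slide": [0.36,1,0],"spin": 0.15},{"slide": [0.36,1,0],"spin": 0},{"slide": [0.36,1,0],"spin": 0},{"slide": [0.36,1,0],"spin": 0},{"slide": [0.36,1,0],"spin": 0},{"slide": [0.36,1,0],"spin": 0},{"slide": [0.36,1,0],"spin": 0},{"slide": [0.36,1,0],"spin": 0},{"slide": [0.36,1,0],"spin": 0},{"slide": [0.36,1,0],"spin": 0}])

```text
time_s: 3.55
tcp_pos: [0.5063, -0.2002, 0.2977]
ee_rot: [[1.0, -0.001, -0.012], [-0.001, -1.0, -0.014], [-0.012, 0.014, -1.0]]
wrist_force: [0.6, 0.2, -0.7]
gripper_width: 1.001
```

servo_tool(deltas=[{"slide": [0.3,1,0],"spin": 0},{"slide": [0.3,1,0],"spin": 0},{"slide": [0.3,1,0],"spin": 0},{"slide": [0.3,1,0],"spin": 0},{"slide": [0,0,0],"spin": 0}])

```text
time_s: 4.05
tcp_pos: [0.5375, -0.306, 0.2952]
ee_rot: [[1.0, -0.005, -0.017], [-0.005, -1.0, -0.012], [-0.017, 0.012, -1.0]]
wrist_force: [-0.4, 1.3, -0.7]
gripper_width: 1.0
```

Run:
```python
from h import *
c=cap('wrist','w3'); st(); print(c['eye'],proj(c,[.539,-.316,.158]),np.round(c['rotation'],3))
import pickle; pickle.dump(c,open('w3.pkl','wb'))
```

```text
{'time_s': 4.1, 'joints': [-14.138, 19.425, 6.534, 0.898, -77.914, 103.716], 'tcp_pos': [0.537, -0.305, 0.295], 'ee_rot': [[1.0, -0.004, -0.017], [-0.004, -1.0, -0.011], [-0.017, 0.011, -1.0]], 'wrist_force': [-1.094, 0.649, -0.523], 'gripper_width': 1.002}
[ 0.62517029 -0.30534359  0.45692307] [266.63744155 177.92205494] [[-0.004 -0.947 -0.322]
 [-1.     0.008 -0.011]
 [ 0.013  0.322 -0.947]]
```

View pics/w3.png

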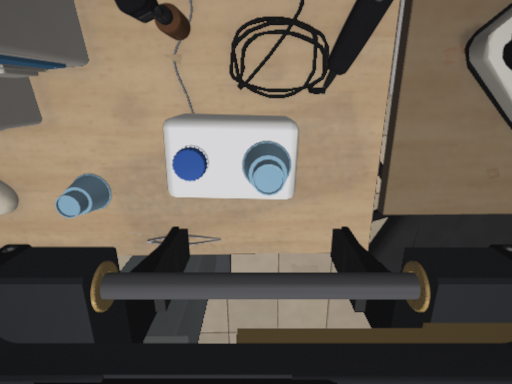

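```bash
cat > foot.py <<'E'
from h import *
def foot(c,u,v,z,R=32,name=None):
    """lit top disc of foot: threshold brighter pale blue near (u,v)"""
    hsv=cv2.cvtColor(c['frame'],cv2.COLOR_RGB2HSV)
    m=cv2.inRange(hsv,(95,60,80),(112,200,255))
    u0,v0=int(u)-R,int(v)-R; sub=m[v0:v0+2*R,u0:u0+2*R]
    val=hsv[v0:v0+2*R,u0:u0+2*R,2].copy(); val[sub==0]=0
    if name: cv2.imwrite('pics/'+name+'.png',cv2.resize(c['frame'][v0:v0+2*R,u0:u0+2*R,::-1],None,fx=8,fy=8,interpolation=cv2.INTER_CUBIC))
    t,b=cv2.threshold(val[val>0].reshape(-1,1),0,255,cv2.THRESH_OTSU)
    print('otsu',t)
    bm=(val>t).astype(np.uint8)
    k,l,s,ce=cv2.connectedComponentsWithStats(bm)
    for i in range(1,k):
        if s[i,4]>40:
            p=ce[i]+[u0,v0]; cn,_=cv2.findContours((l==i).astype(np.uint8),cv2.RETR_EXTERNAL,cv2.CHAIN_APPROX_NONE)
            e=cv2.fitEllipse(cv2.convexHull(cn[0])) if len(cn[0])>5 else None
            q=np.array(e[0])+[u0,v0]
            print(s[i].tolist(),p.round(1),onz(c,*p,z).round(4),'ell',q.round(1),np.round(e[1],1),onz(c,*q,z).round(4))
E
python3 - <<'E'
from foot import *
import pickle
w3=pickle.load(open('w3.pkl','rb'));w2=pickle.load(open('w2.pkl','rb'))
foot(w3,268,176,.158,name='f3'); foot(w2,334,115,.066,name='f2'); foot(w3,70,204,.066)
E
```

```text
otsu 142.0
[9, 11, 46, 40, 1046] [267.9 175.1] [ 0.5421 -0.3173  0.158 ] ell [268.6 173.9] [38.4 45.1] [ 0.5433 -0.318   0.158 ]
otsu 141.0
[14, 17, 32, 35, 767] [331.6 117. ] [ 0.4748 -0.036   0.066 ] ell [331.2 116.8] [30.6 35.7] [ 0.4751 -0.0354  0.066 ]
otsu 138.0
[18, 15, 36, 30, 513] [ 72.2 203. ] [ 0.4781 -0.0465  0.066 ] ell [ 73.9 201.6] [29.1 35.3] [ 0.4801 -0.0493  0.066 ]
```

View pics/f3.png

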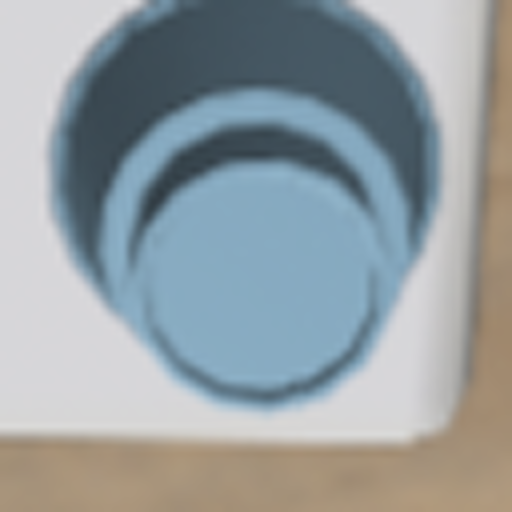

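View pics/f2.png

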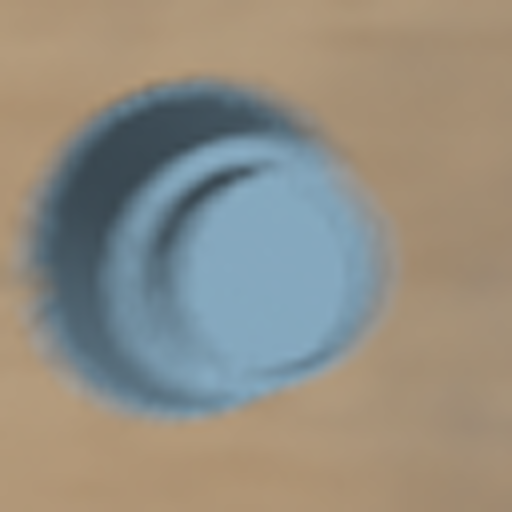

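Run:
```python
from foot import *
import pickle
w3=pickle.load(open('w3.pkl','rb'));w2=pickle.load(open('w2.pkl','rb'))
print(onz(w3,267.8,178,.158),onz(w2,334.6,116.3,.066))
# rims: cover rim outline at z=.092, width extents in f3: x 52..440 
print(onz(w3,(52+440)/16-.5+236, 170,.092))
```

```text
[ 0.53890527 -0.31722348  0.158     ] [ 0.47578953 -0.03973359  0.066     ]
[ 0.53045652 -0.31782462  0.092     ]
```

servo_tool(deltas=[{"slide": [0.05,0.14,1],"spin": 0},{"slide": [0.05,0.14,1],"spin": 0},{"slide": [0.05,0.14,1],"spin": 0},{"slide": [0.04,0,1],"spin": 0},{"slide": [0,0,0],"spin": 0}])

```text
time_s: 4.6
tcp_pos: [0.54, -0.313, 0.1934]
ee_rot: [[1.0, -0.002, -0.015], [-0.002, -1.0, -0.011], [-0.015, 0.011, -1.0]]
wrist_force: [-0.9, 0.6, 0.1]
gripper_width: 1.0
```

servo_tool(deltas=[{"slide": [0,0.08,0.8],"spin": 0},{"slide": [0,0.06,0.8],"spin": 0},{"slide": [0,0,0.65],"spin": 0},{"slide": [0,0,0],"spin": 0}])

```text
time_s: 5.0
tcp_pos: [0.5417, -0.3153, 0.1416]
ee_rot: [[1.0, 0.003, -0.009], [0.003, -1.0, -0.014], [-0.009, 0.014, -1.0]]
wrist_force: [-0.6, -0.0, -0.7]
gripper_width: 1.001
```

Run:
```python
from h import *
c=cap('wrist','w4');st()
```

```text
{'time_s': 5.05, 'joints': [-14.969, 25.83, -5.921, 1.137, -58.348, 104.56], 'tcp_pos': [0.543, -0.316, 0.143], 'ee_rot': [[1.0, 0.003, -0.006], [0.003, -1.0, -0.016], [-0.006, 0.016, -1.0]], 'wrist_force': [-0.745, -0.391, 0.073], 'gripper_width': 0.998}
```

View pics/w4.png

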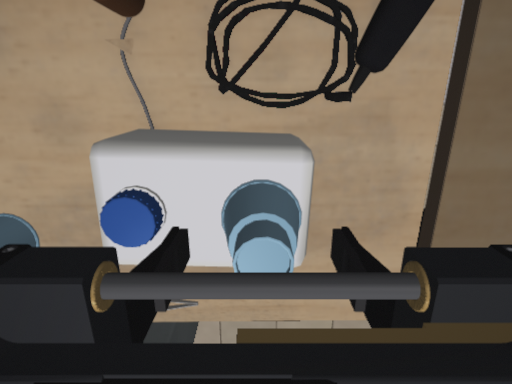

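servo_tool(deltas=[{"slide": [-0.12,0.03,0.2],"spin": 0},{"slide": [0,0,0],"spin": 0}])

```text
time_s: 5.25
tcp_pos: [0.5413, -0.3168, 0.1416]
ee_rot: [[1.0, 0.005, -0.001], [0.005, -1.0, -0.018], [-0.001, 0.018, -1.0]]
wrist_force: [-0.7, 0.9, -0.3]
gripper_width: 1.0
```

Run:
```python
from h import *
for i in range(4): st()
```

```text
{'time_s': 5.25, 'joints': [-15.069, 25.704, -6.445, 1.197, -57.648, 104.691], 'tcp_pos': [0.541, -0.317, 0.142], 'ee_rot': [[1.0, 0.005, -0.001], [0.005, -1.0, -0.018], [-0.001, 0.018, -1.0]], 'wrist_force': [-0.722, 0.941, -0.34], 'gripper_width': 1.0}
{'time_s': 5.25, 'joints': [-15.069, 25.704, -6.445, 1.197, -57.648, 104.691], 'tcp_pos': [0.541, -0.317, 0.142], 'ee_rot': [[1.0, 0.005, -0.001], [0.005, -1.0, -0.018], [-0.001, 0.018, -1.0]], 'wrist_force': [-0.722, 0.941, -0.34], 'gripper_width': 1.0}
{'time_s': 5.25, 'joints': [-15.069, 25.704, -6.445, 1.197, -57.648, 104.691], 'tcp_pos': [0.541, -0.317, 0.142], 'ee_rot': [[1.0, 0.005, -0.001], [0.005, -1.0, -0.018], [-0.001, 0.018, -1.0]], 'wrist_force': [-0.722, 0.941, -0.34], 'gripper_width': 1.0}
{'time_s': 5.25, 'joints': [-15.069, 25.704, -6.445, 1.197, -57.648, 104.691], 'tcp_pos': [0.541, -0.317, 0.142], 'ee_rot': [[1.0, 0.005, -0.001], [0.005, -1.0, -0.018], [-0.001, 0.018, -1.0]], 'wrist_force': [-0.722, 0.941, -0.34], 'gripper_width': 1.0}
```

servo_tool(deltas=[{"slide": [-0.1,0,0.25],"spin": 0},{"slide": [0,0,0],"spin": 0}])

```text
time_s: 5.45
tcp_pos: [0.5394, -0.3171, 0.1369]
ee_rot: [[1.0, 0.005, 0.002], [0.005, -1.0, -0.019], [0.002, 0.019, -1.0]]
wrist_force: [-0.3, 0.3, -0.1]
gripper_width: 1.001
```

servo_tool(deltas=[{"slide": [0,0,0],"spin": 0},{"slide": [0,0,0],"spin": 0},{"slide": [0,0,0],"spin": 0},{"slide": [0,0,0],"spin": 0},{"slide": [0,0,0],"spin": 0},{"slide": [0,0,0],"spin": 0}], gripper=255)

```text
time_s: 6.05
tcp_pos: [0.5398, -0.3175, 0.1377]
ee_rot: [[1.0, 0.005, 0.003], [0.005, -1.0, -0.02], [0.003, 0.02, -1.0]]
wrist_force: [-1.1, -0.2, -0.4]
gripper_width: 0.543
```

servo_tool(deltas=[{"slide": [0,0,0],"spin": 0},{"slide": [0,0,0],"spin": 0},{"slide": [0,0,0],"spin": 0},{"slide": [0,0,0],"spin": 0}])

```text
time_s: 6.45
tcp_pos: [0.5398, -0.3174, 0.1377]
ee_rot: [[1.0, 0.005, 0.003], [0.005, -1.0, -0.02], [0.003, 0.02, -1.0]]
wrist_force: [-0.1, 1.1, 0.5]
gripper_width: 0.394
```

servo_tool(deltas=[{"slide": [0,0,-0.4],"spin": 0},{"slide": [0,0,-0.6],"spin": 0},{"slide": [0,0,-0.8],"spin": 0},{"slide": [0,0,-0.8],"spin": 0}])

```text
time_s: 6.85
tcp_pos: [0.5377, -0.3155, 0.2026]
ee_rot: [[1.0, 0.004, -0.004], [0.004, -1.0, -0.017], [-0.004, 0.017, -1.0]]
wrist_force: [-0.4, -0.7, 0.2]
gripper_width: 0.397
```

Run:
```python
from h import *
c=cap('wrist','w5');c=cap('scene','s5');st()
```

```text
{'time_s': 6.95, 'joints': [-15.038, 22.383, -1.977, 1.183, -65.182, 104.821], 'tcp_pos': [0.54, -0.316, 0.206], 'ee_rot': [[1.0, 0.005, 0.003], [0.005, -1.0, -0.02], [0.003, 0.02, -1.0]], 'wrist_force': [0.658, -0.249, -0.703], 'gripper_width': 0.394}
```

View pics/w5.png

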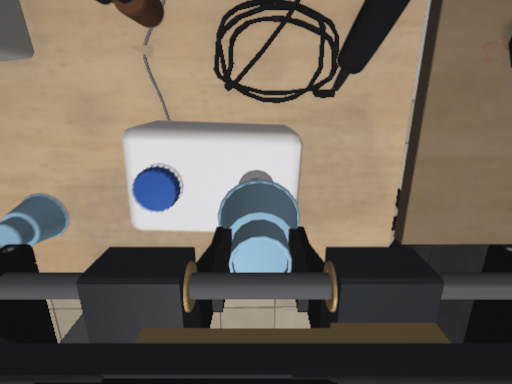

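View pics/s5.png

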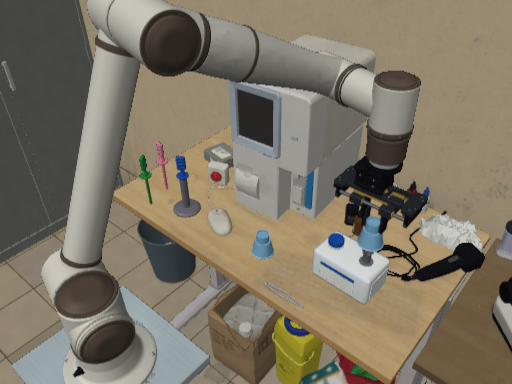

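servo_tool(deltas=[{"slide": [-0.22,-0.6,-0.1],"spin": 0},{"slide": [-0.22,-0.9,0],"spin": 0},{"slide": [-0.22,-0.95,0],"spin": 0},{"slide": [-0.22,-0.95,0],"spin": 0},{"slide": [-0.22,-0.95,0],"spin": 0},{"slide": [-0.22,-0.95,0],"spin": 0},{"slide": [-0.22,-0.95,0],"spin": 0},{"slide": [-0.22,-0.95,0],"spin": 0},{"slide": [-0.22,-0.95,0],"spin": 0},{"slide": [-0.22,-0.95,0],"spin": 0}])

```text
time_s: 7.95
tcp_pos: [0.4728, -0.0772, 0.1976]
ee_rot: [[1.0, 0.0, -0.009], [0.0, -1.0, -0.017], [-0.009, 0.017, -1.0]]
wrist_force: [0.9, 0.2, 0.3]
gripper_width: 0.394
```

servo_tool(deltas=[{"slide": [0.05,-0.8,0],"spin": 0},{"slide": [0.05,-0.5,0],"spin": 0},{"slide": [0,0,0],"spin": 0},{"slide": [0,0,0],"spin": 0}])

```text
time_s: 8.35
tcp_pos: [0.4711, -0.0404, 0.1956]
ee_rot: [[1.0, 0.006, -0.013], [0.005, -1.0, -0.016], [-0.013, 0.016, -1.0]]
wrist_force: [0.4, 0.5, -0.2]
gripper_width: 0.396
```

Run:
```python
from h import *
import pickle
c=cap('wrist','w6');pickle.dump(c,open('w6.pkl','wb'));c=cap('scene','s6');pickle.dump(c,open('s6.pkl','wb'));st()
f=c['frame'][190:280,220:320]; cv2.imwrite('pics/s6c.png',cv2.resize(f[:,:,::-1],None,fx=6,fy=6,interpolation=cv2.INTER_CUBIC))
c=cap('top');f=c['frame'][180:230,235:290]; cv2.imwrite('pics/t6c.png',cv2.resize(f[:,:,::-1],None,fx=8,fy=8,interpolation=cv2.INTER_CUBIC))
```

```text
{'time_s': 8.45, 'joints': [15.275, 8.865, -22.359, 0.827, -59.728, 74.544], 'tcp_pos': [0.471, -0.041, 0.196], 'ee_rot': [[1.0, 0.004, -0.013], [0.004, -1.0, -0.016], [-0.013, 0.016, -1.0]], 'wrist_force': [-0.056, 0.422, -0.109], 'gripper_width': 0.396}
```

View pics/w6.png

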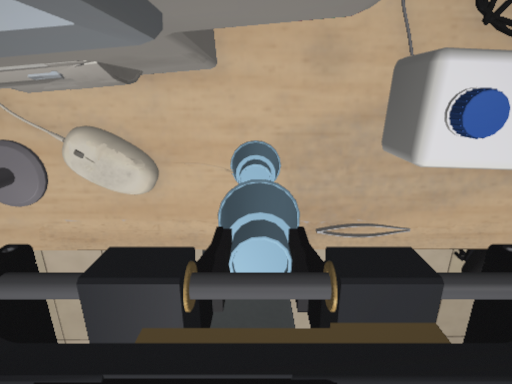

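View pics/s6c.png

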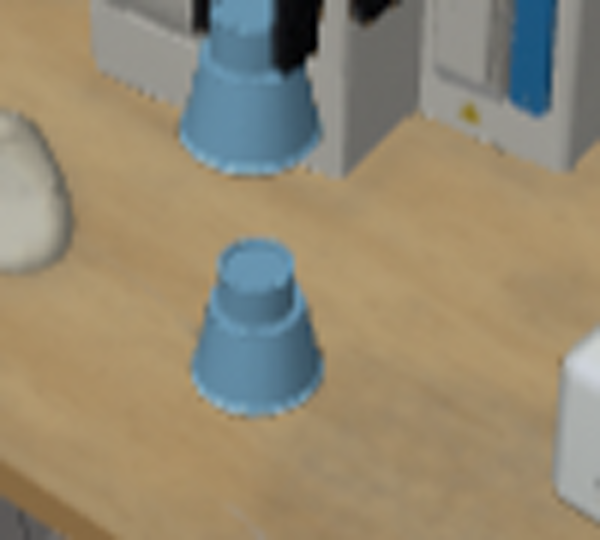

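```bash
cat > ext.py <<'E'
from h import *
def ext(c,p,rad):
    a=np.linspace(0,2*np.pi,120)
    q=np.array([proj(c,[p[0]+rad*np.cos(t),p[1]+rad*np.sin(t),p[2]]) for t in a])
    return np.round([q[:,0].min(),q[:,0].max(),q[:,1].min(),q[:,1].max()],2)
E
python3 - <<'E'
from ext import *
import pickle
s=pickle.load(open('s6.pkl','rb'));w=pickle.load(open('w6.pkl','rb'))
f=lambda x,y:((x+.5)/6-.5+220,(y+.5)/6-.5+190)
print('meas desk',f(192,0)[0],f(323,0)[0],f(0,415)[1]); print(ext(s,[.4755,-.0395,0],.031))
print('meas cover',f(180,0)[0],f(321,0)[0],f(0,172)[1]); print(ext(s,[.472,-.041,.151],.031))
print('desk in wrist',ext(w,[.4755,-.0395,0],.031), ext(w,[.4755,-.0395,.066],.0175)); print('cover w',ext(w,[.472,-.041,.151],.031))
fr=w['frame'][130:290,200:320]; cv2.imwrite('pics/w6c.png',cv2.resize(fr[:,:,::-1],None,fx=5,fy=5,interpolation=cv2.INTER_CUBIC)[:600])
E
```

```text
meas desk 251.58333333333334 273.4166666666667 258.75
[251.99 274.31 242.79 258.73]
meas cover 249.58333333333334 273.0833333333333 218.25
[250.36 274.47 202.32 217.9 ]
desk in wrist [230.46 280.64 138.03 187.17] [238.71 272.88 161.07 193.99]
cover w [217.1  299.23 173.28 249.35]
```

View pics/w6c.png

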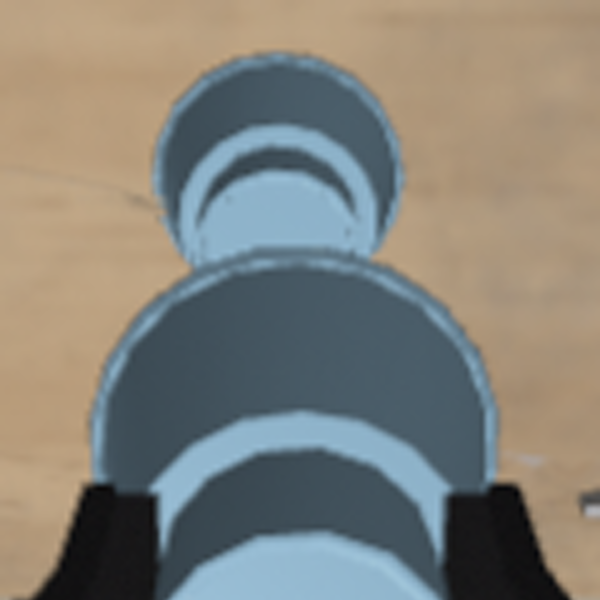

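servo_tool(deltas=[{"slide": [0.15,-0.06,0.7],"spin": 0},{"slide": [0.12,-0.06,0.7],"spin": 0},{"slide": [0,0,0.5],"spin": 0},{"slide": [0,0,0],"spin": 0},{"slide": [0,0,0],"spin": 0}])

```text
time_s: 9.0
tcp_pos: [0.4789, -0.042, 0.1474]
ee_rot: [[1.0, -0.002, -0.011], [-0.002, -1.0, -0.017], [-0.01, 0.017, -1.0]]
wrist_force: [-0.4, 0.0, -0.2]
gripper_width: 0.393
```

Run:
```python
from ext import *
import pickle
w=cap('wrist');pickle.dump(w,open('w7.pkl','wb'));s=cap('scene');pickle.dump(s,open('s7.pkl','wb'));a=st()
f=s['frame'][195:275,225:305]; cv2.imwrite('pics/s7c.png',cv2.resize(f[:,:,::-1],None,fx=7,fy=7,interpolation=cv2.INTER_CUBIC))
fr=w['frame'][170:290,200:320]; cv2.imwrite('pics/w7c.png',cv2.resize(fr[:,:,::-1],None,fx=5,fy=5,interpolation=cv2.INTER_CUBIC)[:600])
p=a['tcp_pos']; rim=[p[0],p[1],p[2]-.045]
for c,(x0,y0,k) in ((s,(225,195,7)),(w,(200,170,5))):
    for q,rad in ((rim,.031),([.4755,-.0395,0],.031),([.4755,-.0395,.066],.0175)):
        e=ext(c,q,rad); print(((e-[x0,x0,y0,y0]+.5)*k-.5).round(0))
```

```text
{'time_s': 9.1, 'joints': [14.936, 12.521, -25.542, 0.941, -52.725, 74.375], 'tcp_pos': [0.479, -0.042, 0.148], 'ee_rot': [[1.0, -0.002, -0.01], [-0.002, -1.0, -0.016], [-0.01, 0.016, -1.0]], 'wrist_force': [-0.372, -0.311, 0.614], 'gripper_width': 0.395}
[197. 361. 143. 253.]
[192. 348. 338. 449.]
[224. 315. 240. 302.]
[ 82. 492.  25. 404.]
[131. 415. -86. 188.]
[173. 373.  65. 252.]
```

View pics/w7c.png

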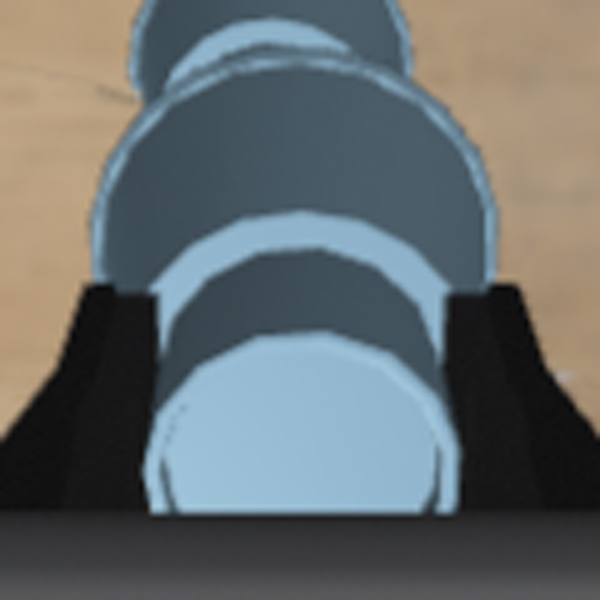

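View pics/s7c.png

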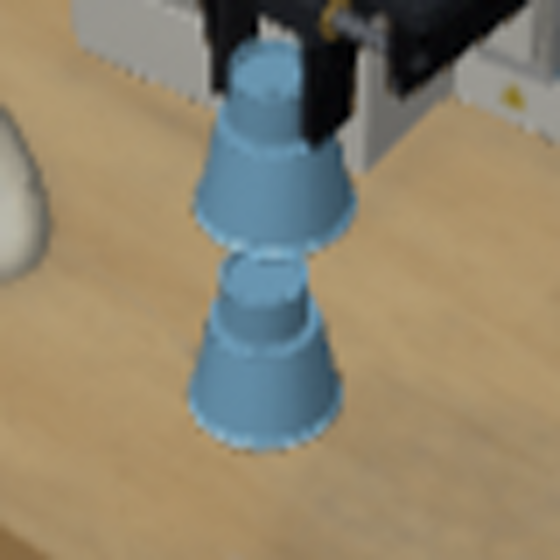

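servo_tool(deltas=[{"slide": [-0.08,-0.1,0.5],"spin": 0},{"slide": [0,-0.05,0.6],"spin": 0},{"slide": [0,0,0.5],"spin": 0},{"slide": [0,0,0],"spin": 0}])

```text
time_s: 9.5
tcp_pos: [0.4794, -0.0386, 0.1104]
ee_rot: [[1.0, -0.002, -0.001], [-0.002, -1.0, -0.015], [-0.001, 0.015, -1.0]]
wrist_force: [-0.8, -0.2, -0.0]
gripper_width: 0.393
```

Run:
```python
from ext import *
s=cap('scene');a=st()
f=s['frame'][195:275,225:305]; cv2.imwrite('pics/s8c.png',cv2.resize(f[:,:,::-1],None,fx=7,fy=7,interpolation=cv2.INTER_CUBIC))
```

```text
{'time_s': 9.55, 'joints': [15.34, 14.992, -28.588, 1.119, -46.585, 73.771], 'tcp_pos': [0.48, -0.038, 0.111], 'ee_rot': [[1.0, -0.002, 0.001], [-0.002, -1.0, -0.014], [0.001, 0.014, -1.0]], 'wrist_force': [0.377, -0.292, -0.007], 'gripper_width': 0.397}
```

View pics/s8c.png

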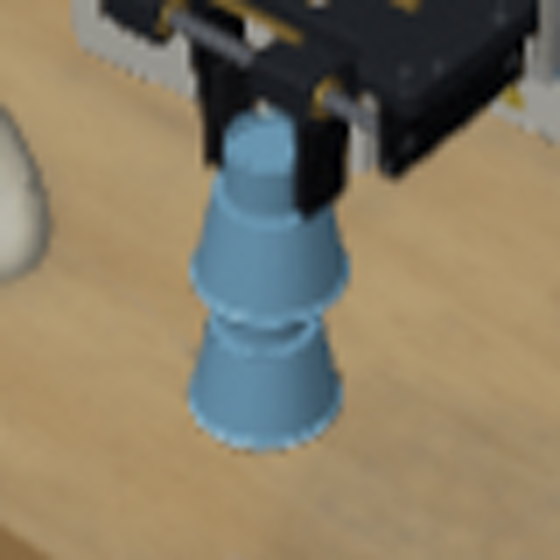

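servo_tool(deltas=[{"slide": [-0.15,0.03,0.3],"spin": 0},{"slide": [-0.02,0,0.4],"spin": 0},{"slide": [0,0,0.2],"spin": 0},{"slide": [0,0,0],"spin": 0}])

```text
time_s: 9.95
tcp_pos: [0.4773, -0.0394, 0.0896]
ee_rot: [[1.0, -0.002, 0.006], [-0.002, -1.0, -0.014], [0.006, 0.013, -1.0]]
wrist_force: [-0.6, 0.1, -0.9]
gripper_width: 0.393
```

Run:
```python
from ext import *
s=cap('scene');a=st()
f=s['frame'][195:275,225:305]; cv2.imwrite('pics/s9c.png',cv2.resize(f[:,:,::-1],None,fx=7,fy=7,interpolation=cv2.INTER_CUBIC))
```

```text
{'time_s': 10.0, 'joints': [15.338, 16.38, -30.657, 1.24, -42.813, 73.651], 'tcp_pos': [0.478, -0.039, 0.09], 'ee_rot': [[1.0, -0.002, 0.007], [-0.002, -1.0, -0.013], [0.007, 0.013, -1.0]], 'wrist_force': [0.114, 0.481, -0.223], 'gripper_width': 0.395}
```

View pics/s9c.png

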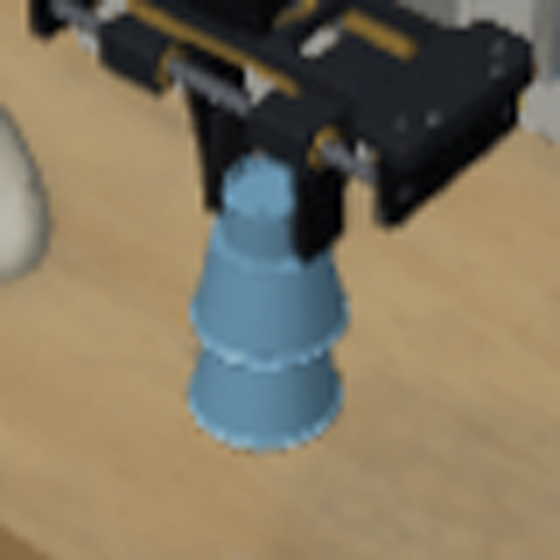

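servo_tool(deltas=[{"slide": [-0.08,0,0.3],"spin": 0},{"slide": [0,0,0.25],"spin": 0},{"slide": [0,0,0.1],"spin": 0},{"slide": [0,0,0],"spin": 0}])

```text
time_s: 10.4
tcp_pos: [0.4759, -0.0395, 0.0724]
ee_rot: [[1.0, -0.002, 0.007], [-0.002, -1.0, -0.013], [0.007, 0.013, -1.0]]
wrist_force: [-0.1, -0.9, -0.5]
gripper_width: 0.391
```

servo_tool(deltas=[{"slide": [0,0,0.12],"spin": 0},{"slide": [0,0,0],"spin": 0}])

```text
time_s: 10.6
tcp_pos: [0.4775, -0.0394, 0.0723]
ee_rot: [[1.0, 0.001, 0.01], [0.001, -1.0, -0.014], [0.01, 0.014, -1.0]]
wrist_force: [-0.3, 0.5, -0.3]
gripper_width: 0.396
```

Run:
```python
from ext import *
s=cap('scene');a=st()
f=s['frame'][195:275,225:305]; cv2.imwrite('pics/s10c.png',cv2.resize(f[:,:,::-1],None,fx=7,fy=7,interpolation=cv2.INTER_CUBIC))
for z in (.026,.03): print(((ext(s,[.4755,-.0395,z],.031)-[225,225,195,195]+.5)*7-.5).round(0))
```

```text
{'time_s': 10.65, 'joints': [15.396, 17.838, -32.01, 1.479, -39.82, 73.504], 'tcp_pos': [0.478, -0.039, 0.072], 'ee_rot': [[1.0, 0.0, 0.01], [0.001, -1.0, -0.014], [0.01, 0.014, -1.0]], 'wrist_force': [-0.077, 0.101, 0.376], 'gripper_width': 0.393}
[191. 349. 291. 402.]
[190. 349. 283. 395.]
```

View pics/s10c.png

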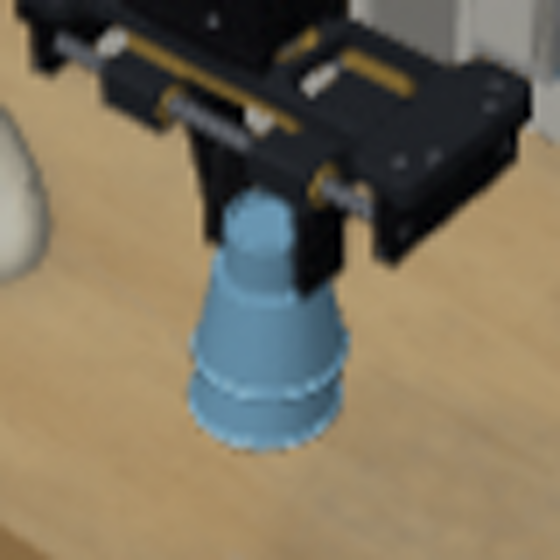

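servo_tool(deltas=[{"slide": [-0.08,0,0.12],"spin": 0},{"slide": [0,0,0],"spin": 0}])

```text
time_s: 10.85
tcp_pos: [0.478, -0.0392, 0.0719]
ee_rot: [[1.0, 0.002, 0.015], [0.003, -1.0, -0.015], [0.015, 0.015, -1.0]]
wrist_force: [-1.1, 0.8, -0.7]
gripper_width: 0.393
```

servo_tool(deltas=[{"slide": [0,0,0],"spin": 0},{"slide": [0,0,0],"spin": 0},{"slide": [0,0,0],"spin": 0},{"slide": [0,0,0],"spin": 0},{"slide": [0,0,0],"spin": 0},{"slide": [0,0,0],"spin": 0}], gripper=0)

```text
time_s: 11.45
tcp_pos: [0.4773, -0.0394, 0.0706]
ee_rot: [[1.0, 0.002, 0.014], [0.002, -1.0, -0.015], [0.014, 0.015, -1.0]]
wrist_force: [0.1, -0.6, 1.1]
gripper_width: 0.856
```

Run:
```python
from ext import *
s=cap('scene');a=st()
f=s['frame'][195:275,225:305]; cv2.imwrite('pics/s11c.png',cv2.resize(f[:,:,::-1],None,fx=7,fy=7,interpolation=cv2.INTER_CUBIC))
```

```text
{'time_s': 11.5, 'joints': [15.458, 17.864, -32.351, 1.624, -39.263, 73.399], 'tcp_pos': [0.477, -0.039, 0.071], 'ee_rot': [[1.0, 0.002, 0.014], [0.002, -1.0, -0.015], [0.014, 0.015, -1.0]], 'wrist_force': [-0.181, 0.017, 0.594], 'gripper_width': 0.901}
```

View pics/s11c.png

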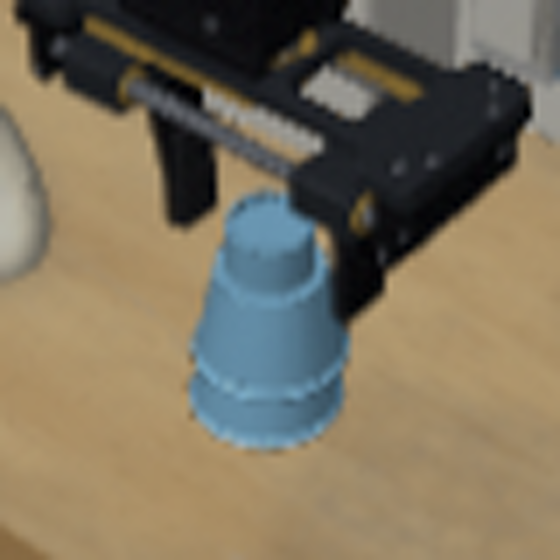

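servo_tool(deltas=[{"slide": [0,0,-0.4],"spin": 0},{"slide": [0,0,-0.8],"spin": 0},{"slide": [0,0,-1],"spin": 0},{"slide": [0,0,-1],"spin": 0},{"slide": [0,0,-1],"spin": 0},{"slide": [0,0,-1],"spin": 0},{"slide": [0,0,-1],"spin": 0},{"slide": [0,0,0],"spin": 0}])

```text
time_s: 12.3
tcp_pos: [0.4748, -0.0375, 0.2367]
ee_rot: [[1.0, 0.002, 0.016], [0.002, -1.0, -0.015], [0.016, 0.015, -1.0]]
wrist_force: [-0.5, 1.3, 0.0]
gripper_width: 1.001
```

Run:
```python
from ext import *
import pickle
w=cap('wrist');pickle.dump(w,open('w12.pkl','wb'));s=cap('scene');pickle.dump(s,open('s12.pkl','wb'));a=st()
f=s['frame'][205:265,235:295]; cv2.imwrite('pics/s12c.png',cv2.resize(f[:,:,::-1],None,fx=10,fy=10,interpolation=cv2.INTER_CUBIC))
cv2.imwrite('pics/w12.png',w['frame'][:,:,::-1])
for z in (0,.026,.03): print(((ext(s,[.4755,-.0395,z],.031)-[235,235,205,205]+.5)*10-.5).round(0))
print(((ext(s,[.4755,-.0395,.092],.0175)-[235,235,205,205]+.5)*10-.5).round(0),proj(w,[.4755,-.0395,.092]))
```

```text
{'time_s': 12.4, 'joints': [15.832, 6.38, -19.67, 1.111, -63.683, 73.768], 'tcp_pos': [0.473, -0.038, 0.233], 'ee_rot': [[1.0, 0.001, 0.009], [0.002, -1.0, -0.015], [0.009, 0.015, -1.0]], 'wrist_force': [0.016, -0.127, -0.602], 'gripper_width': 0.999}
[174. 398. 382. 542.]
[173. 398. 315. 474.]
[172. 399. 305. 464.]
[218. 350. 171. 260.] [258.60907246 181.12600556]
```

View pics/s12c.png

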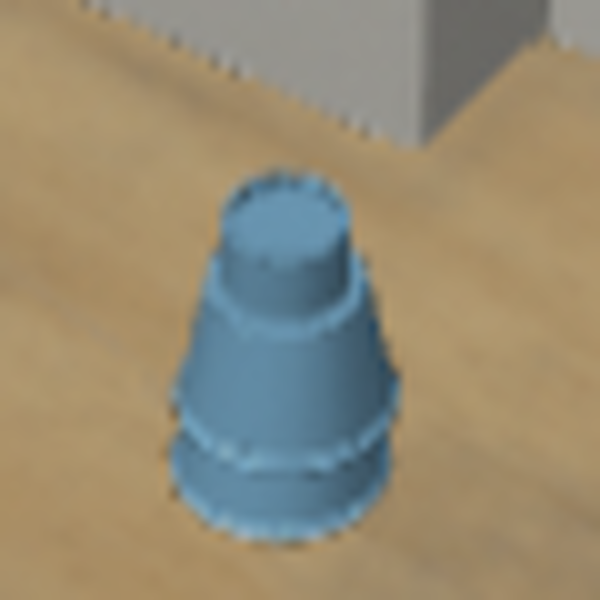

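View pics/w12.png

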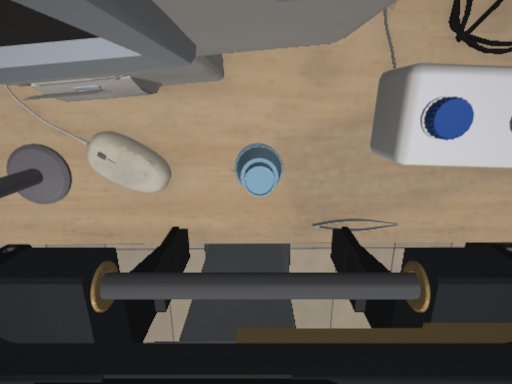

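servo_tool(deltas=[{"slide": [-0.1,-0.6,-0.6],"spin": 0},{"slide": [-0.1,-1,-0.6],"spin": 0},{"slide": [-0.1,-1,-0.4],"spin": 0},{"slide": [-0.1,-1,-0.4],"spin": 0},{"slide": [-0.1,-1,-0.3],"spin": 0},{"slide": [-0.1,-1,-0.3],"spin": 0},{"slide": [-0.1,-1,-0.3],"spin": 0},{"slide": [-0.1,-1,0],"spin": 0},{"slide": [-0.1,-1,0],"spin": 0},{"slide": [-0.1,-1,0],"spin": 0}])

```text
time_s: 13.4
tcp_pos: [0.4393, 0.2077, 0.292]
ee_rot: [[1.0, -0.006, -0.016], [-0.006, -1.0, -0.025], [-0.016, 0.025, -1.0]]
wrist_force: [0.5, -0.1, -0.4]
gripper_width: 1.005
```

servo_tool(deltas=[{"slide": [-0.1,-0.9,0],"spin": 0},{"slide": [-0.1,-0.6,0],"spin": 0},{"slide": [0,0,0],"spin": 0}])

```text
time_s: 13.7
tcp_pos: [0.4323, 0.248, 0.287]
ee_rot: [[1.0, -0.003, -0.023], [-0.003, -1.0, -0.03], [-0.023, 0.03, -0.999]]
wrist_force: [0.5, -1.4, -0.1]
gripper_width: 0.994
```

Run:
```python
from ext import *
import pickle
w=cap('wrist');pickle.dump(w,open('w13.pkl','wb'));s=cap('scene');pickle.dump(s,open('s13.pkl','wb'));t=cap('top');pickle.dump(t,open('t13.pkl','wb'));a=st()
cv2.imwrite('pics/w13.png',w['frame'][:,:,::-1])
f=s['frame'][220:310,305:405]; cv2.imwrite('pics/s13c.png',cv2.resize(f[:,:,::-1],None,fx=6,fy=6,interpolation=cv2.INTER_CUBIC))
f=t['frame'][160:210,300:370]; cv2.imwrite('pics/t13c.png',cv2.resize(f[:,:,::-1],None,fx=10,fy=10,interpolation=cv2.INTER_CUBIC))
```

```text
{'time_s': 13.85, 'joints': [48.486, 8.133, -9.294, 0.193, -74.686, 41.163], 'tcp_pos': [0.433, 0.246, 0.288], 'ee_rot': [[1.0, -0.005, -0.022], [-0.005, -1.0, -0.03], [-0.022, 0.03, -0.999]], 'wrist_force': [-0.483, 0.137, -0.135], 'gripper_width': 0.998}
```

View pics/w13.png

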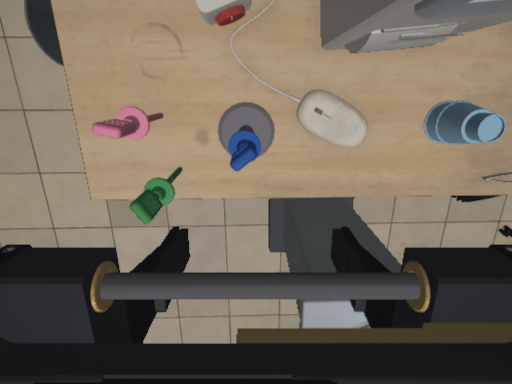

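View pics/s13c.png

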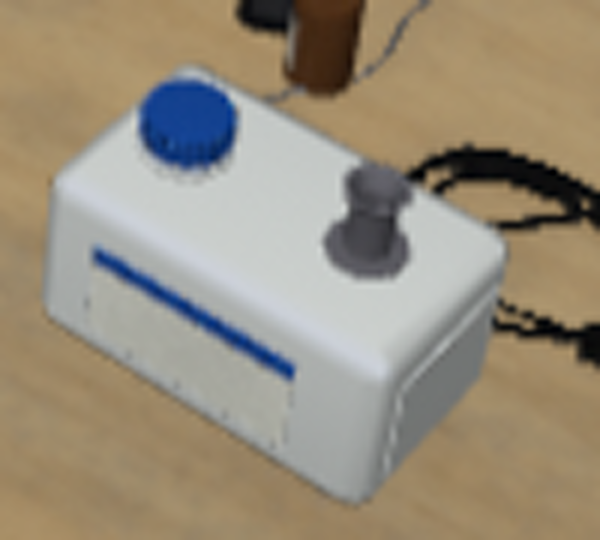

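View pics/t13c.png

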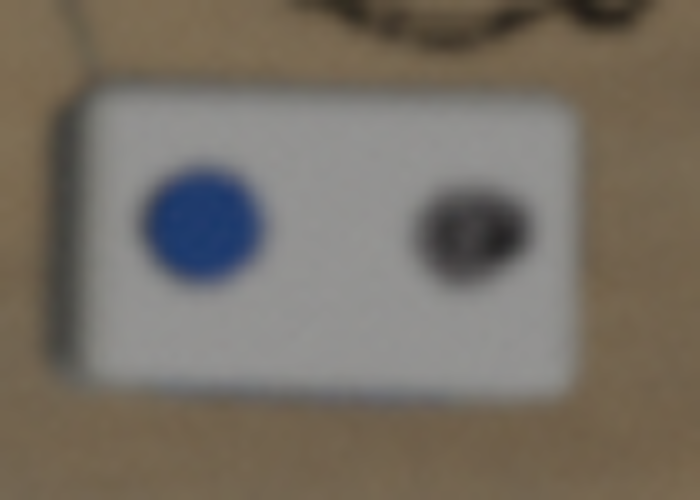

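Run:
```python
from ext import *
import pickle
w,s,t=[pickle.load(open(n+'13.pkl','rb')) for n in 'wst']
f=w['frame'][90:190,200:300]; cv2.imwrite('pics/w13c.png',cv2.resize(f[:,:,::-1],None,fx=6,fy=6,interpolation=cv2.INTER_CUBIC))
print('dip scene',onz(s,378.5/6-.4+305,188/6-.4+220,.128), 'ext@.540,-.314',((ext(s,[.540,-.314,.128],.0145)-[305,305,220,220]+.5)*6-.5).round())
print('dip top', ((ext(t,[.540,-.314,.128],.0145)-[300,300,160,160]+.5)*10-.5).round())
p=[.463,.256]
for z,r_ in ((.192,.013),(.129,.018),(.01,.042)): print(((ext(w,[*p,z],r_)-[200,200,90,90]+.5)*6-.5).round())
```

```text
dip scene [ 0.53975636 -0.31465614  0.128     ] ext@.540,-.314 [341. 414. 161. 213.]
dip top [450. 539. 192. 281.]
[191. 368. 329. 502.]
[184. 383. 238. 437.]
[116. 460.  71. 420.]
```

View pics/w13c.png

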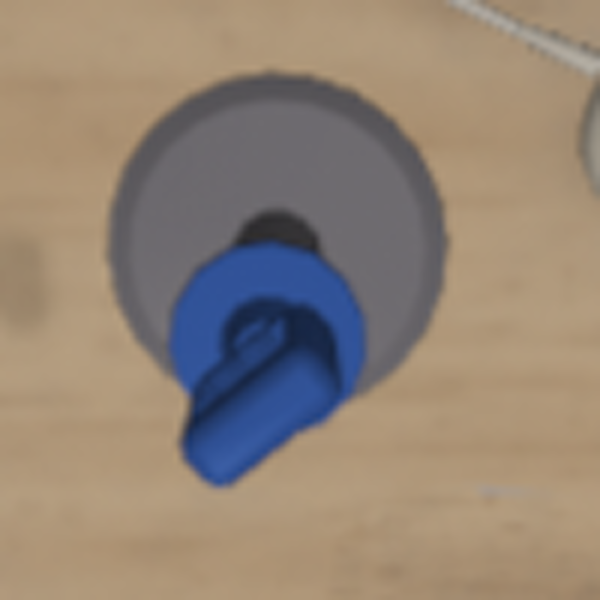

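servo_tool(deltas=[{"slide": [0,0,0],"spin": 0.9},{"slide": [0,0,0],"spin": 0.9},{"slide": [0,0,0],"spin": 0.9},{"slide": [0,0,0],"spin": 0.9},{"slide": [0,0,0],"spin": 0.9},{"slide": [0,0,0],"spin": 0.9},{"slide": [0,0,0],"spin": 0.8},{"slide": [0,0,0],"spin": 0}])

```text
time_s: 14.65
tcp_pos: [0.4335, 0.2377, 0.289]
ee_rot: [[0.609, -0.793, -0.022], [-0.793, -0.608, -0.03], [0.01, 0.035, -0.999]]
wrist_force: [-0.4, -0.8, -0.6]
gripper_width: 0.998
```

servo_tool(deltas=[{"slide": [0.02,-0.8,0.2],"spin": 0},{"slide": [0.02,-0.8,0.4],"spin": 0},{"slide": [0,0,0.6],"spin": -0.2},{"slide": [0,0,0.6],"spin": 0},{"slide": [0,0,0],"spin": 0}])

```text
time_s: 15.15
tcp_pos: [0.467, 0.2572, 0.2429]
ee_rot: [[0.638, -0.77, -0.019], [-0.77, -0.637, -0.027], [0.009, 0.032, -0.999]]
wrist_force: [-0.7, -0.2, 0.3]
gripper_width: 1.001
```

Run:
```python
from ext import *
import pickle
w=cap('wrist','w14');pickle.dump(w,open('w14.pkl','wb'));a=st()
for z in (.192,.17,.129): print(proj(w,[.463,.258,z]))
```

```text
{'time_s': 15.2, 'joints': [46.445, 13.111, -9.332, 0.341, -69.328, -6.943], 'tcp_pos': [0.468, 0.258, 0.244], 'ee_rot': [[0.638, -0.77, -0.017], [-0.77, -0.637, -0.026], [0.009, 0.03, -1.0]], 'wrist_force': [0.2, -0.379, 0.908], 'gripper_width': 0.998}
[260.42608118 216.88261185]
[259.53638306 207.1426549 ]
[258.22060288 192.73817095]
```

View pics/w14.png

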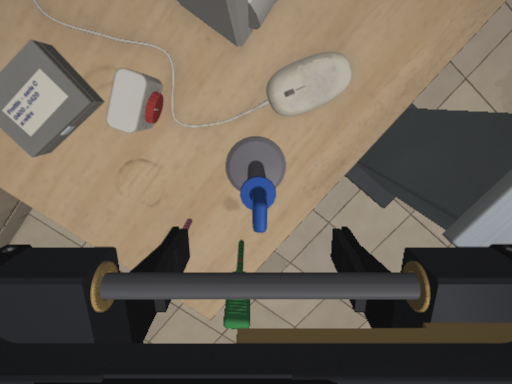

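servo_tool(deltas=[{"slide": [-0.1,0.03,0.7],"spin": 0},{"slide": [-0.06,0.02,0.9],"spin": 0},{"slide": [0,0,0.9],"spin": 0},{"slide": [0,0,0.6],"spin": 0},{"slide": [0,0,0],"spin": 0}])

```text
time_s: 15.7
tcp_pos: [0.4664, 0.2585, 0.1716]
ee_rot: [[0.642, -0.767, -0.007], [-0.767, -0.642, -0.019], [0.01, 0.017, -1.0]]
wrist_force: [0.8, 0.4, -0.1]
gripper_width: 0.999
```

Run:
```python
from ext import *
w=cap('wrist','w15');a=st()
```

```text
{'time_s': 15.75, 'joints': [46.712, 16.077, -16.246, 0.589, -58.595, -7.063], 'tcp_pos': [0.467, 0.259, 0.173], 'ee_rot': [[0.642, -0.766, -0.005], [-0.766, -0.642, -0.018], [0.011, 0.015, -1.0]], 'wrist_force': [-0.356, 0.9, -0.244], 'gripper_width': 1.0}
```

View pics/w15.png

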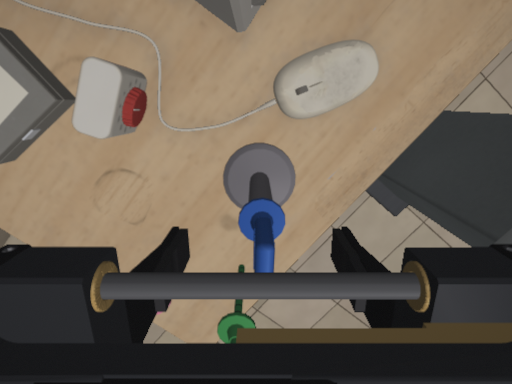

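servo_tool(deltas=[{"slide": [-0.08,0.12,0.5],"spin": 0},{"slide": [0,0,0.5],"spin": 0},{"slide": [0,0,0],"spin": 0}])

```text
time_s: 16.05
tcp_pos: [0.4662, 0.2598, 0.152]
ee_rot: [[0.644, -0.765, 0.003], [-0.765, -0.644, -0.012], [0.011, 0.006, -1.0]]
wrist_force: [-0.4, -0.2, -0.0]
gripper_width: 0.998
```

servo_tool(deltas=[{"slide": [-0.03,0.15,0.05],"spin": 0},{"slide": [0,0,0],"spin": 0}])

```text
time_s: 16.25
tcp_pos: [0.4636, 0.2585, 0.1522]
ee_rot: [[0.644, -0.765, 0.005], [-0.765, -0.644, -0.011], [0.012, 0.003, -1.0]]
wrist_force: [0.3, 0.0, -1.3]
gripper_width: 0.998
```

servo_tool(deltas=[{"slide": [0,0,0],"spin": 0},{"slide": [0,0,0],"spin": 0},{"slide": [0,0,0],"spin": 0},{"slide": [0,0,0],"spin": 0},{"slide": [0,0,0],"spin": 0},{"slide": [0,0,0],"spin": 0},{"slide": [0,0,0],"spin": 0},{"slide": [0,0,0],"spin": 0},{"slide": [0,0,0],"spin": 0},{"slide": [0,0,0],"spin": 0}], gripper=255)

```text
time_s: 17.25
tcp_pos: [0.4645, 0.2591, 0.1538]
ee_rot: [[0.645, -0.764, 0.008], [-0.764, -0.645, -0.009], [0.012, -0.0, -1.0]]
wrist_force: [0.1, -0.1, 1.7]
gripper_width: 0.172
```

servo_tool(deltas=[{"slide": [0,0,0],"spin": 0},{"slide": [0,0,0],"spin": 0},{"slide": [0,0,0],"spin": 0},{"slide": [0,0,0],"spin": 0},{"slide": [0,0,0],"spin": 0}])

```text
time_s: 17.75
tcp_pos: [0.4644, 0.259, 0.1537]
ee_rot: [[0.645, -0.764, 0.007], [-0.764, -0.645, -0.009], [0.012, 0.0, -1.0]]
wrist_force: [-0.1, 0.2, 0.0]
gripper_width: 0.124
```

servo_tool(deltas=[{"slide": [0,0,-0.3],"spin": 0},{"slide": [0,0,-0.6],"spin": 0},{"slide": [0,0,-0.7],"spin": 0},{"slide": [0,0,-0.7],"spin": 0},{"slide": [0,0,-0.7],"spin": 0},{"slide": [0,0,-0.7],"spin": 0},{"slide": [0,0,-0.7],"spin": 0},{"slide": [0,0,-0.7],"spin": 0},{"slide": [0,0,-0.4],"spin": 0},{"slide": [0,0,0],"spin": 0}])

```text
time_s: 18.75
tcp_pos: [0.4624, 0.2596, 0.299]
ee_rot: [[0.644, -0.765, 0.006], [-0.765, -0.644, -0.01], [0.011, 0.002, -1.0]]
wrist_force: [-0.2, 0.1, -1.1]
gripper_width: 0.129
```

Run:
```python
from ext import *
w=cap('wrist','w16');s=cap('scene','s16');a=st()
```

```text
{'time_s': 18.85, 'joints': [47.221, 10.135, -5.652, 0.6, -74.592, -7.277], 'tcp_pos': [0.462, 0.259, 0.297], 'ee_rot': [[0.644, -0.765, 0.003], [-0.765, -0.644, -0.012], [0.011, 0.005, -1.0]], 'wrist_force': [-0.683, -0.004, -0.517], 'gripper_width': 0.126}
```

View pics/w16.png

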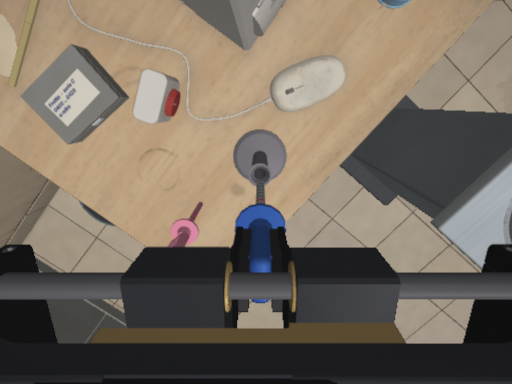

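View pics/s16.png

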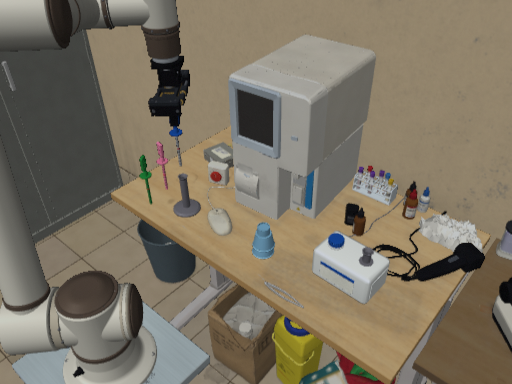

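servo_tool(deltas=[{"slide": [0,0,0],"spin": -0.9},{"slide": [0,0,0],"spin": -0.9},{"slide": [0,0,0],"spin": -0.9},{"slide": [0,0,0],"spin": -0.9},{"slide": [0,0,0],"spin": -0.9},{"slide": [0,0,0],"spin": -0.9},{"slide": [0,0,0],"spin": -0.9}])

```text
time_s: 19.55
tcp_pos: [0.4579, 0.2565, 0.2871]
ee_rot: [[0.999, 0.043, -0.013], [0.043, -0.999, -0.023], [-0.014, 0.023, -1.0]]
wrist_force: [-0.4, -0.1, -1.4]
gripper_width: 0.125
```

servo_tool(deltas=[{"slide": [0,0.5,-0.2],"spin": 0.3},{"slide": [0,0.8,-0.1],"spin": 0},{"slide": [0,0.8,-0.1],"spin": 0},{"slide": [0,0.8,-0.1],"spin": 0},{"slide": [0,0.8,-0.1],"spin": 0},{"slide": [0,0.8,-0.1],"spin": 0},{"slide": [0,0.8,0],"spin": 0},{"slide": [0,0.8,0],"spin": 0},{"slide": [0,0.8,0],"spin": 0},{"slide": [0,0.8,0],"spin": 0}])

```text
time_s: 20.55
tcp_pos: [0.451, 0.0459, 0.3076]
ee_rot: [[0.999, -0.025, -0.021], [-0.025, -0.999, -0.03], [-0.021, 0.031, -0.999]]
wrist_force: [-0.4, -0.1, -0.9]
gripper_width: 0.127
```

servo_tool(deltas=[{"slide": [0.1,0.8,0],"spin": 0},{"slide": [0.1,0.8,0],"spin": 0},{"slide": [0.1,0.8,0],"spin": 0},{"slide": [0.1,0.8,0],"spin": 0},{"slide": [0.1,0.8,0],"spin": 0},{"slide": [0.1,0.8,0],"spin": 0},{"slide": [0.1,0.8,0],"spin": 0},{"slide": [0.1,0.8,0],"spin": 0},{"slide": [0.1,0.8,0],"spin": 0},{"slide": [0.1,0.8,0],"spin": 0}])

```text
time_s: 21.55
tcp_pos: [0.4558, -0.1756, 0.3142]
ee_rot: [[0.998, -0.057, -0.025], [-0.058, -0.998, -0.03], [-0.023, 0.031, -0.999]]
wrist_force: [-0.3, 0.5, -0.6]
gripper_width: 0.122
```

servo_tool(deltas=[{"slide": [0.48,0.65,0],"spin": 0},{"slide": [0.48,0.65,0],"spin": 0},{"slide": [0.48,0.65,0],"spin": 0},{"slide": [0.48,0.65,0],"spin": 0},{"slide": [0.48,0.65,0],"spin": 0},{"slide": [0.48,0.65,0],"spin": 0},{"slide": [0.3,0.35,0],"spin": 0},{"slide": [0,0,0],"spin": 0},{"slide": [0,0,0],"spin": 0}])

```text
time_s: 22.45
tcp_pos: [0.5173, -0.3013, 0.3153]
ee_rot: [[0.996, -0.087, -0.031], [-0.088, -0.996, -0.027], [-0.029, 0.03, -0.999]]
wrist_force: [0.5, -0.7, -0.4]
gripper_width: 0.127
```

```bash
cat > gv.py <<'E'
from ext import *
import pickle,sys
def gv(tag,box=(330,180,410,270),k=7):
    s=cap('scene');pickle.dump(s,open('s%s.pkl'%tag,'wb'));w=cap('wrist','w'+tag);pickle.dump(w,open('w%s.pkl'%tag,'wb'));a=st()
    x0,y0,x1,y1=box
    f=s['frame'][y0:y1,x0:x1]; cv2.imwrite('pics/s%sc.png'%tag,cv2.resize(f[:,:,::-1],None,fx=k,fy=k,interpolation=cv2.INTER_CUBIC)[:600])
    R=np.array(a['ee_rot']);z=R[:,2];g=np.array(a['tcp_pos'])-.0165*z
    tip=g+.154*z; col=g+.046*z
    print('tip',tip.round(4),'collar',col.round(4))
    cr=lambda p:((proj(s,p)-[x0,y0]+.5)*k-.5).round(0)
    print('scene crop tip',cr(tip),'collar',cr(col),'mouth',cr([.540,-.3145,.128]),'ext',((ext(s,[.540,-.3145,.128],.0145)-[x0,x0,y0,y0]+.5)*k-.5).round())
    print('wrist tip',proj(w,tip).round(1),'col',proj(w,col).round(1),'mouth',proj(w,[.540,-.3145,.128]).round(1),ext(w,[.540,-.3145,.128],.0145))
E
python3 -c "from gv import *; gv('17')"
```

```text
{'time_s': 22.55, 'joints': [-13.653, 17.147, 5.648, 1.987, -79.843, 98.307], 'tcp_pos': [0.517, -0.301, 0.316], 'ee_rot': [[0.996, -0.086, -0.031], [-0.087, -0.996, -0.028], [-0.028, 0.03, -0.999]], 'wrist_force': [-0.731, 0.203, -0.452], 'gripper_width': 0.124}
tip [ 0.5132 -0.3046  0.1781] collar [ 0.5166 -0.3016  0.2861]
scene crop tip [219. 421.] collar [260. 159.] mouth [267. 499.] ext [224. 310. 469. 530.]
wrist tip [258.5 181.4] col [257.9 223. ] mouth [263.7 146.5] [251.46 275.91 134.19 158.52]
```

View pics/w17.png

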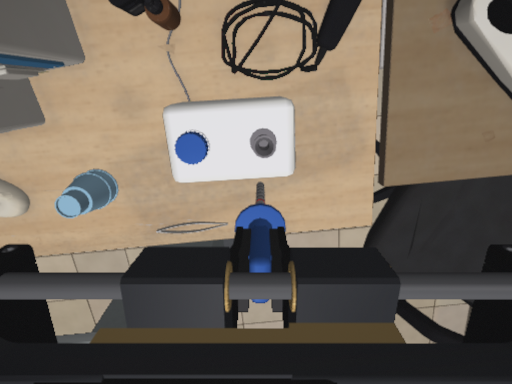

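View pics/s17c.png

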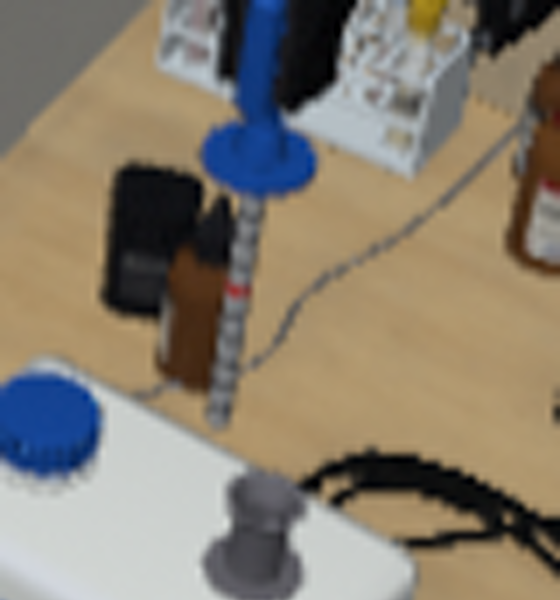

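Run:
```python
import cv2
f=cv2.imread('pics/w17.png')[110:210,215:315]; cv2.imwrite('pics/w17c.png',cv2.resize(f,None,fx=6,fy=6,interpolation=cv2.INTER_CUBIC))
```

View pics/w17c.png

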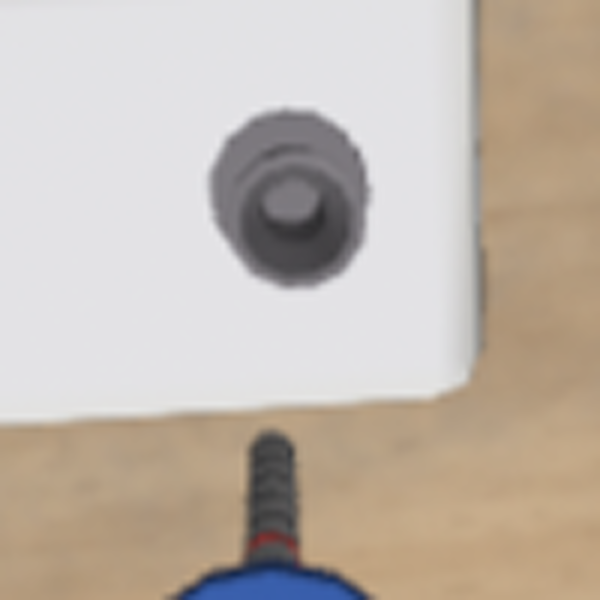

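servo_tool(deltas=[{"slide": [0.4,0.09,0.2],"spin": 0},{"slide": [0.4,0.09,0.3],"spin": 0},{"slide": [0.35,0.08,0.3],"spin": 0},{"slide": [0,0,0.2],"spin": 0},{"slide": [0,0,0],"spin": 0},{"slide": [0,0,0],"spin": 0}])

```text
time_s: 23.15
tcp_pos: [0.5472, -0.3091, 0.2872]
ee_rot: [[0.996, -0.084, -0.032], [-0.084, -0.996, -0.027], [-0.029, 0.03, -0.999]]
wrist_force: [0.1, 0.7, -0.3]
gripper_width: 0.124
```

```bash
cat >> gv.py <<'E'
def wc(tag,b=(215,110,315,210),k=6):
    f=cv2.imread('pics/w%s.png'%tag)[b[1]:b[3],b[0]:b[2]]; cv2.imwrite('pics/w%sc.png'%tag,cv2.resize(f,None,fx=k,fy=k,interpolation=cv2.INTER_CUBIC))
E
python3 -c "from gv import *; gv('18'); wc('18',(215,130,315,230))"
```

```text
{'time_s': 23.25, 'joints': [-13.764, 20.852, 7.131, 1.972, -77.642, 98.494], 'tcp_pos': [0.547, -0.309, 0.288], 'ee_rot': [[0.996, -0.084, -0.031], [-0.085, -0.996, -0.027], [-0.029, 0.03, -0.999]], 'wrist_force': [-0.258, 0.772, -0.576], 'gripper_width': 0.125}
tip [ 0.5428 -0.3128  0.1502] collar [ 0.5462 -0.3098  0.2581]
scene crop tip [275. 445.] collar [318. 193.] mouth [267. 499.] ext [224. 310. 469. 530.]
wrist tip [258.9 181.5] col [258.5 223.2] mouth [260.1 177.9] [247.21 272.89 165.39 190.02]
```

View pics/w18c.png

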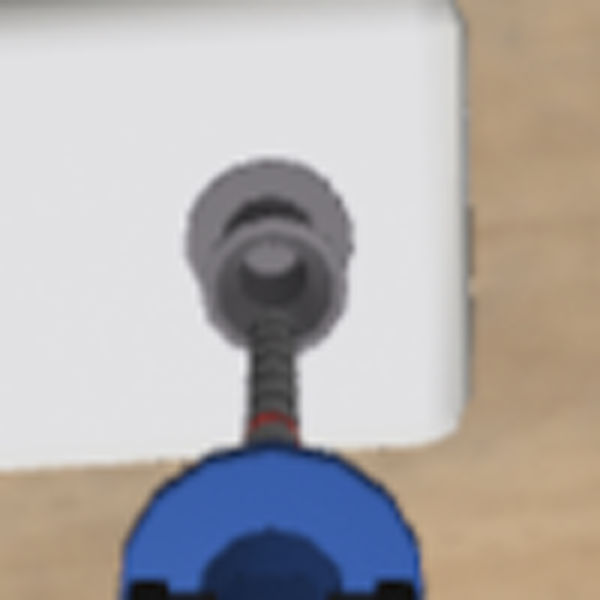

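View pics/s18c.png

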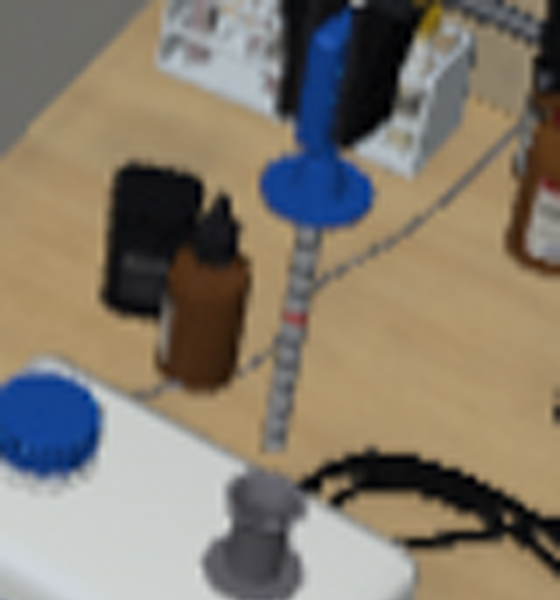

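servo_tool(deltas=[{"slide": [-0.05,0.06,0.4],"spin": 0},{"slide": [0,0,0.4],"spin": 0},{"slide": [0,0,0.3],"spin": 0},{"slide": [0,0,0],"spin": 0}])

```text
time_s: 23.65
tcp_pos: [0.544, -0.3113, 0.2585]
ee_rot: [[0.996, -0.084, -0.03], [-0.085, -0.996, -0.027], [-0.028, 0.029, -0.999]]
wrist_force: [-0.1, -0.6, -1.3]
gripper_width: 0.123
```

```bash
python3 -c "from gv import *; gv('19'); wc('19',(215,130,315,230))"
```

```text
{'time_s': 23.75, 'joints': [-14.044, 21.388, 4.021, 2.032, -73.806, 98.619], 'tcp_pos': [0.545, -0.312, 0.26], 'ee_rot': [[0.996, -0.084, -0.028], [-0.085, -0.996, -0.028], [-0.025, 0.03, -0.999]], 'wrist_force': [0.136, -0.7, -1.564], 'gripper_width': 0.128}
tip [ 0.5409 -0.3155  0.1225] collar [ 0.5439 -0.3125  0.2304]
scene crop tip [268. 510.] collar [310. 265.] mouth [267. 499.] ext [224. 310. 469. 530.]
wrist tip [259.  181.2] col [258.6 222.9] mouth [258.2 183.7] [244.24 272.21 170.11 196.77]
```

View pics/w19c.png

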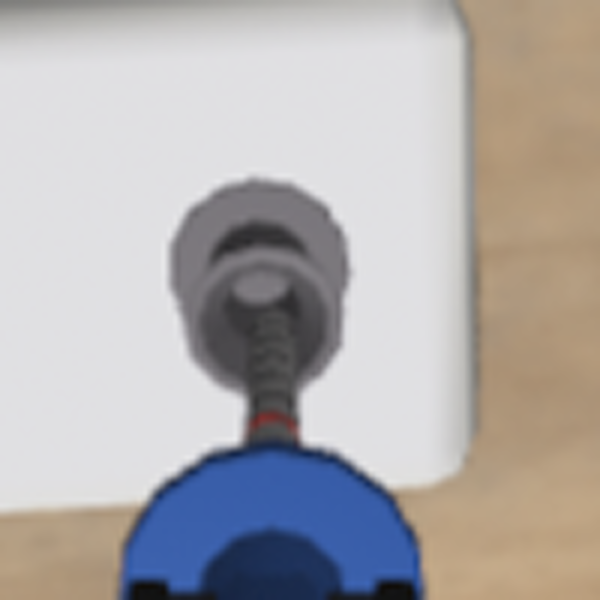

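View pics/s19c.png

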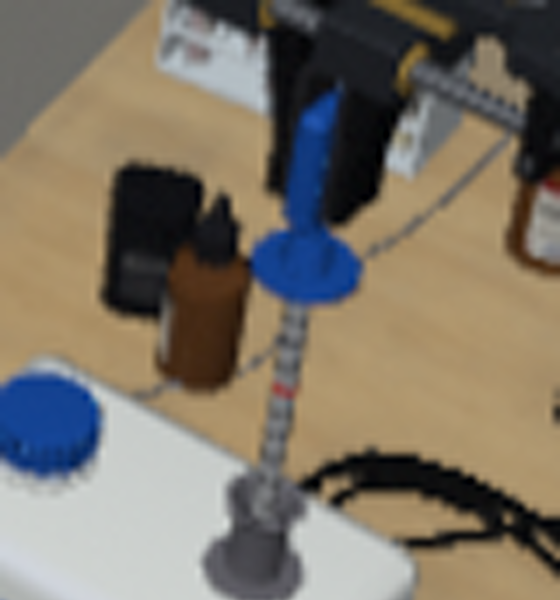

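servo_tool(deltas=[{"slide": [0.0,-0.05,0.3],"spin": 0},{"slide": [0.02,-0.02,0.4],"spin": 0},{"slide": [0,0,0],"spin": 0}])

```text
time_s: 24.05
tcp_pos: [0.5453, -0.3104, 0.2417]
ee_rot: [[0.996, -0.084, -0.026], [-0.085, -0.996, -0.029], [-0.024, 0.031, -0.999]]
wrist_force: [0.1, 0.9, -1.5]
gripper_width: 0.123
```

```bash
python3 -c "from gv import *; gv('20'); wc('20',(215,130,315,230))"
```

```text
{'time_s': 24.15, 'joints': [-13.92, 21.842, 2.306, 2.109, -71.406, 98.406], 'tcp_pos': [0.546, -0.311, 0.243], 'ee_rot': [[0.996, -0.084, -0.024], [-0.084, -0.996, -0.03], [-0.022, 0.032, -0.999]], 'wrist_force': [0.079, 0.117, -0.513], 'gripper_width': 0.123}
tip [ 0.5426 -0.315   0.1058] collar [ 0.5452 -0.3117  0.2137]
scene crop tip [263. 541.] collar [303. 300.] mouth [267. 499.] ext [224. 310. 469. 530.]
wrist tip [259.  181.3] col [258.7 223. ] mouth [259.5 190.5] [244.72 274.13 176.32 204.18]
```

View pics/w20c.png

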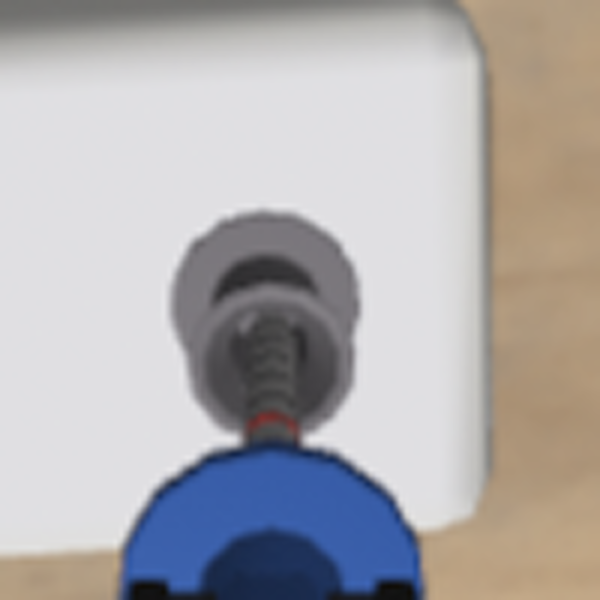

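servo_tool(deltas=[{"slide": [-0.04,-0.02,0.4],"spin": 0},{"slide": [-0.02,-0.02,0.4],"spin": 0},{"slide": [0,0,0],"spin": 0}])

```text
time_s: 24.45
tcp_pos: [0.5441, -0.3103, 0.222]
ee_rot: [[0.996, -0.084, -0.023], [-0.084, -0.996, -0.03], [-0.02, 0.032, -0.999]]
wrist_force: [-0.7, 0.1, -0.4]
gripper_width: 0.126
```

servo_tool(deltas=[{"slide": [-0.02,0,0.4],"spin": 0},{"slide": [-0.02,0,0.4],"spin": 0},{"slide": [0,0,0.2],"spin": 0}])

```text
time_s: 24.75
tcp_pos: [0.5427, -0.3111, 0.1955]
ee_rot: [[0.996, -0.084, -0.022], [-0.084, -0.996, -0.031], [-0.019, 0.032, -0.999]]
wrist_force: [-0.4, 0.0, -0.9]
gripper_width: 0.125
```

servo_tool(deltas=[{"slide": [-0.01,0,0.4],"spin": 0},{"slide": [-0.01,0,0.3],"spin": 0},{"slide": [0,0,0],"spin": 0}])

```text
time_s: 25.05
tcp_pos: [0.5419, -0.3117, 0.1753]
ee_rot: [[0.996, -0.084, -0.022], [-0.084, -0.996, -0.03], [-0.02, 0.032, -0.999]]
wrist_force: [0.6, -0.6, -1.3]
gripper_width: 0.123
```

```bash
python3 -c "from gv import *; gv('21')"
```

```text
{'time_s': 25.15, 'joints': [-14.092, 24.131, -4.035, 2.275, -62.639, 98.216], 'tcp_pos': [0.542, -0.312, 0.176], 'ee_rot': [[0.996, -0.084, -0.022], [-0.084, -0.996, -0.031], [-0.019, 0.033, -0.999]], 'wrist_force': [-0.035, 0.232, -1.155], 'gripper_width': 0.122}
tip [ 0.539  -0.3161  0.039 ] collar [ 0.5413 -0.3127  0.1469]
scene crop tip [236. 679.] collar [272. 455.] mouth [267. 499.] ext [224. 310. 469. 530.]
wrist tip [258.9 181.6] col [258.5 223.3] mouth [260.2 214.2] [241.34 279.07 196.45 231.24]
```

View pics/s21c.png

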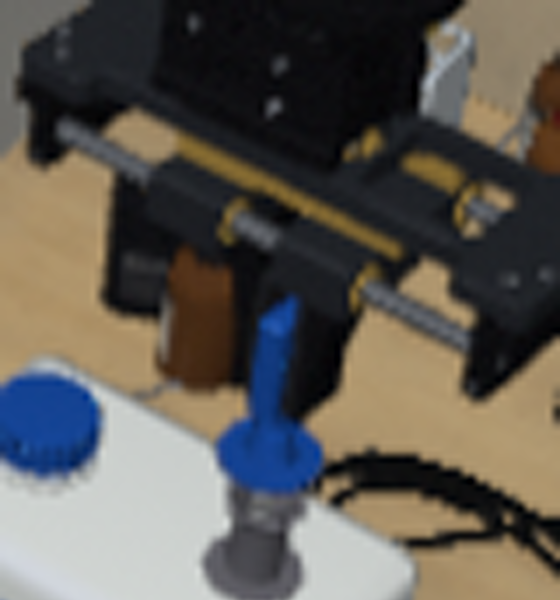

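servo_tool(deltas=[{"slide": [0,0,0.3],"spin": 0},{"slide": [0,0,0.2],"spin": 0},{"slide": [0,0,0.1],"spin": 0},{"slide": [0,0,0],"spin": 0}])

```text
time_s: 25.55
tcp_pos: [0.5429, -0.3134, 0.1634]
ee_rot: [[0.996, -0.086, -0.016], [-0.086, -0.996, -0.032], [-0.013, 0.033, -0.999]]
wrist_force: [-0.1, 1.7, -1.7]
gripper_width: 0.126
```

servo_tool(deltas=[{"slide": [-0.03,0,0.14],"spin": 0},{"slide": [0,0,0.06],"spin": 0},{"slide": [0,0,0],"spin": 0}])

```text
time_s: 25.85
tcp_pos: [0.5425, -0.314, 0.1604]
ee_rot: [[0.996, -0.089, -0.011], [-0.09, -0.996, -0.031], [-0.008, 0.031, -0.999]]
wrist_force: [0.6, 3.4, 1.0]
gripper_width: 0.126
```

servo_tool(deltas=[{"slide": [-0.02,0,0.1],"spin": 0},{"slide": [0,0,0],"spin": 0}])

```text
time_s: 26.05
tcp_pos: [0.5426, -0.3143, 0.1591]
ee_rot: [[0.996, -0.091, -0.008], [-0.091, -0.995, -0.03], [-0.005, 0.031, -1.0]]
wrist_force: [1.9, 2.6, 0.5]
gripper_width: 0.122
```

```bash
python3 -c "from gv import *; gv('22')"
```

```text
{'time_s': 26.15, 'joints': [-14.423, 24.791, -5.545, 2.057, -59.684, 98.172], 'tcp_pos': [0.543, -0.314, 0.159], 'ee_rot': [[0.996, -0.091, -0.008], [-0.091, -0.995, -0.03], [-0.005, 0.031, -1.0]], 'wrist_force': [0.943, 2.325, 0.033], 'gripper_width': 0.125}
tip [ 0.5415 -0.3184  0.0216] collar [ 0.5424 -0.3151  0.1296]
scene crop tip [239. 710.] collar [273. 493.] mouth [267. 499.] ext [224. 310. 469. 530.]
wrist tip [258.8 181.6] col [258.4 223.1] mouth [257.7 225.3] [237.45 277.94 206.39 243.49]
```

View pics/s22c.png

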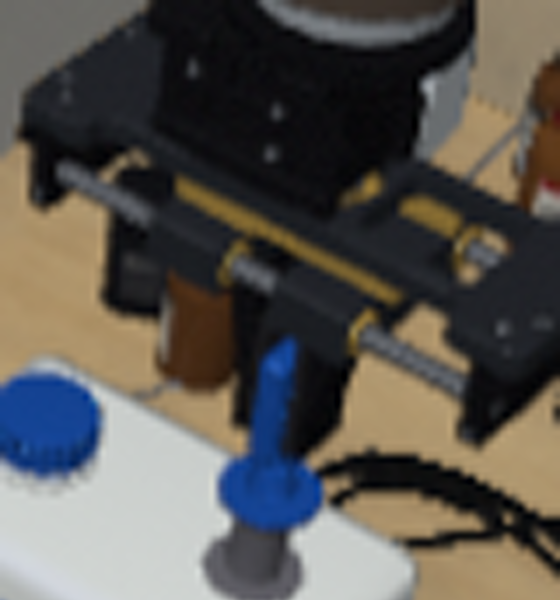

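servo_tool(deltas=[{"slide": [0,-0.05,0.12],"spin": 0},{"slide": [0,0,0],"spin": 0}])

```text
time_s: 26.35
tcp_pos: [0.5439, -0.3142, 0.1585]
ee_rot: [[0.996, -0.094, -0.003], [-0.094, -0.995, -0.03], [-0.0, 0.03, -1.0]]
wrist_force: [0.1, 2.6, -2.4]
gripper_width: 0.124
```

servo_tool(deltas=[{"slide": [-0.05,0,0.1],"spin": 0},{"slide": [0,0,0],"spin": 0}])

```text
time_s: 26.55
tcp_pos: [0.5438, -0.3147, 0.1578]
ee_rot: [[0.996, -0.094, 0.001], [-0.094, -0.995, -0.031], [0.004, 0.031, -1.0]]
wrist_force: [1.7, 6.1, 3.9]
gripper_width: 0.122
```

servo_tool(deltas=[{"slide": [0,0,0],"spin": 0},{"slide": [0,0,0],"spin": 0},{"slide": [0,0,0],"spin": 0},{"slide": [0,0,0],"spin": 0},{"slide": [0,0,0],"spin": 0},{"slide": [0,0,0],"spin": 0},{"slide": [0,0,0],"spin": 0},{"slide": [0,0,0],"spin": 0}], gripper=185)

```text
time_s: 27.35
tcp_pos: [0.5446, -0.3167, 0.1587]
ee_rot: [[0.996, -0.091, 0.003], [-0.091, -0.995, -0.037], [0.006, 0.037, -0.999]]
wrist_force: [0.5, 0.5, -0.2]
gripper_width: 0.273
```

```bash
python3 -c "from gv import *; gv('23')"
```

```text
{'time_s': 27.45, 'joints': [-14.485, 24.72, -5.843, 2.361, -58.757, 98.043], 'tcp_pos': [0.545, -0.317, 0.159], 'ee_rot': [[0.996, -0.091, 0.003], [-0.091, -0.995, -0.037], [0.006, 0.037, -0.999]], 'wrist_force': [-0.209, 0.801, 0.33], 'gripper_width': 0.272}
tip [ 0.545  -0.3219  0.0213] collar [ 0.5447 -0.3178  0.1292]
scene crop tip [252. 710.] collar [283. 493.] mouth [267. 499.] ext [224. 310. 469. 530.]
wrist tip [258.8 181.6] col [258.4 223.1] mouth [254.3 228.9] [234.   274.45 210.   247.09]
```

View pics/s23c.png

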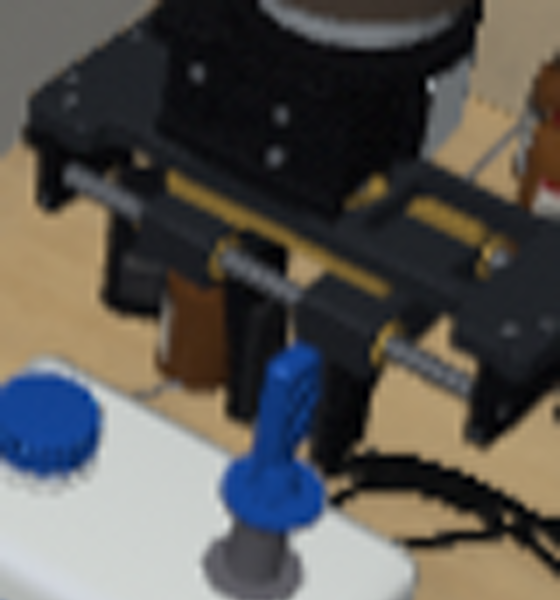

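View pics/w23.png

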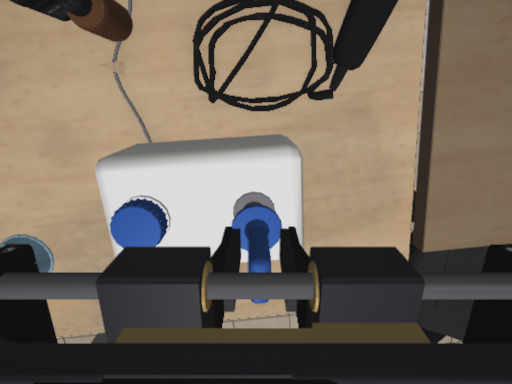

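servo_tool(deltas=[{"slide": [-0.16,-0.06,0],"spin": 0},{"slide": [0,0,0],"spin": 0}])

```text
time_s: 27.65
tcp_pos: [0.5396, -0.3158, 0.1578]
ee_rot: [[0.996, -0.093, 0.001], [-0.093, -0.995, -0.037], [0.005, 0.037, -0.999]]
wrist_force: [-0.0, 0.4, -0.3]
gripper_width: 0.276
```

servo_tool(deltas=[{"slide": [0,0,0],"spin": 0},{"slide": [0,0,0],"spin": 0},{"slide": [0,0,0],"spin": 0},{"slide": [0,0,0],"spin": 0},{"slide": [0,0,0],"spin": 0},{"slide": [0,0,0],"spin": 0},{"slide": [0,0,0],"spin": 0}], gripper=255)

```text
time_s: 28.35
tcp_pos: [0.5386, -0.3149, 0.1572]
ee_rot: [[0.996, -0.094, -0.0], [-0.094, -0.995, -0.035], [0.003, 0.034, -0.999]]
wrist_force: [0.6, 0.5, 2.2]
gripper_width: 0.123
```

servo_tool(deltas=[{"slide": [0,0,-0.2],"spin": 0},{"slide": [0,0,-0.4],"spin": 0},{"slide": [0,0,-0.6],"spin": 0},{"slide": [0,0,-0.6],"spin": 0},{"slide": [0,0,-0.6],"spin": 0},{"slide": [0,0,-0.6],"spin": 0}])

```text
time_s: 28.95
tcp_pos: [0.5386, -0.3066, 0.2242]
ee_rot: [[0.997, -0.078, -0.021], [-0.079, -0.996, -0.036], [-0.018, 0.038, -0.999]]
wrist_force: [0.7, -3.6, -2.2]
gripper_width: 0.124
```

servo_tool(deltas=[{"slide": [0,0,-0.6],"spin": 0},{"slide": [0,0,-0.6],"spin": 0},{"slide": [0,0,-0.6],"spin": 0},{"slide": [0,0,-0.6],"spin": 0},{"slide": [0,0,0],"spin": 0},{"slide": [0,0,0],"spin": 0}])

```text
time_s: 29.55
tcp_pos: [0.5413, -0.2995, 0.2829]
ee_rot: [[0.998, -0.062, -0.033], [-0.063, -0.997, -0.043], [-0.031, 0.045, -0.999]]
wrist_force: [0.8, 0.3, -1.1]
gripper_width: 0.124
```

```bash
python3 -c "from gv import *; gv('24')"
```

```text
{'time_s': 29.65, 'joints': [-12.586, 19.82, 4.565, 2.913, -76.085, 98.244], 'tcp_pos': [0.541, -0.3, 0.283], 'ee_rot': [[0.998, -0.062, -0.033], [-0.064, -0.997, -0.043], [-0.03, 0.045, -0.999]], 'wrist_force': [0.392, -0.145, -1.048], 'gripper_width': 0.122}
tip [ 0.5366 -0.3058  0.1456] collar [ 0.5402 -0.3011  0.2534]
scene crop tip [246. 456.] collar [283. 202.] mouth [267. 499.] ext [224. 310. 469. 530.]
wrist tip [259.  181.6] col [258.7 223.1] mouth [265.9 173.4] [252.87 278.95 160.59 185.77]
```

View pics/s24c.png

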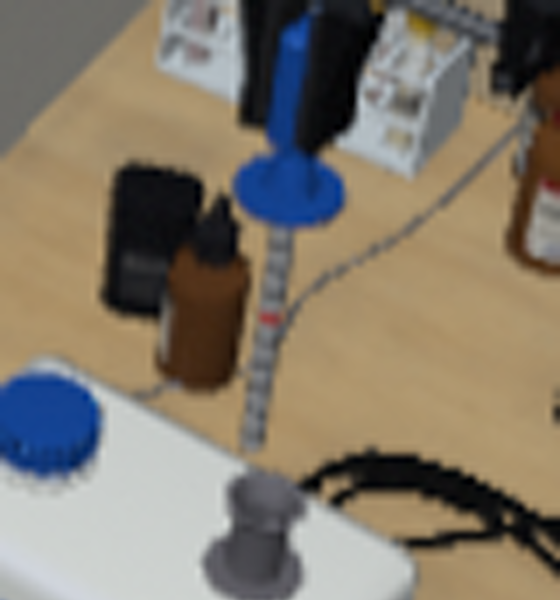

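View pics/w24.png

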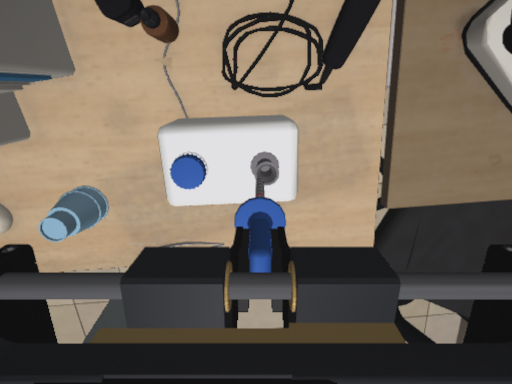

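servo_tool(deltas=[{"slide": [0.4,0.12,-0.1],"spin": 0},{"slide": [0.4,0.12,0],"spin": 0},{"slide": [0.38,0.12,0],"spin": 0},{"slide": [0,0,0],"spin": 0},{"slide": [0,0,0],"spin": 0}])

```text
time_s: 30.15
tcp_pos: [0.5726, -0.3115, 0.2816]
ee_rot: [[0.997, -0.062, -0.039], [-0.063, -0.997, -0.042], [-0.036, 0.044, -0.998]]
wrist_force: [0.1, -0.8, -2.2]
gripper_width: 0.124
```

```bash
python3 -c "from gv import *; gv('25');wc('25',(215,130,315,230))"
```

```text
{'time_s': 30.25, 'joints': [-12.985, 23.4, 9.784, 2.903, -78.013, 98.758], 'tcp_pos': [0.572, -0.311, 0.282], 'ee_rot': [[0.997, -0.062, -0.039], [-0.063, -0.997, -0.042], [-0.036, 0.044, -0.998]], 'wrist_force': [0.078, -0.058, -0.222], 'gripper_width': 0.125}
tip [ 0.567  -0.3171  0.1444] collar [ 0.5711 -0.3126  0.2522]
scene crop tip [320. 426.] collar [362. 172.] mouth [267. 499.] ext [224. 310. 469. 530.]
wrist tip [258.7 181.8] col [258.2 223.5] mouth [257.3 200. ] [244.56 270.01 187.99 211.71]
```

View pics/s25c.png

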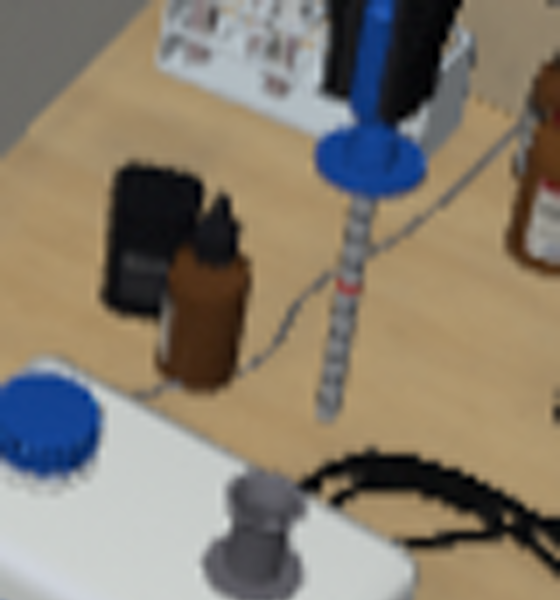

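View pics/w25c.png

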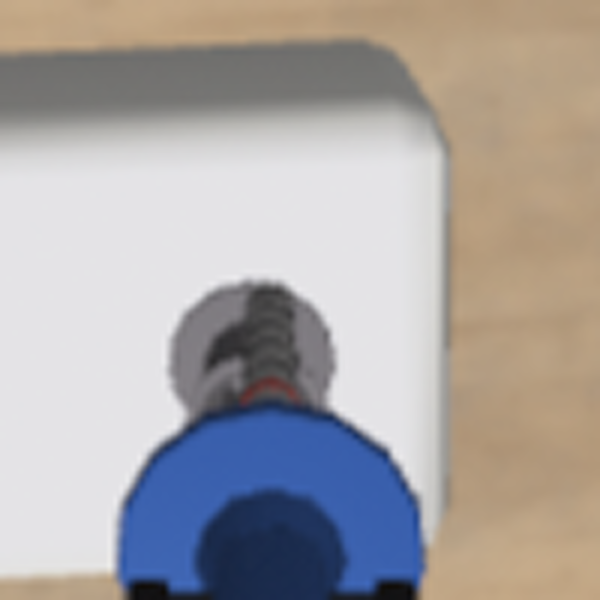

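servo_tool(deltas=[{"slide": [0.02,-0.08,0.4],"spin": 0},{"slide": [0.02,-0.06,0.4],"spin": 0},{"slide": [0.0,-0.02,0.4],"spin": 0},{"slide": [0,0,0.2],"spin": 0},{"slide": [0,0,0],"spin": 0}])

```text
time_s: 30.75
tcp_pos: [0.5706, -0.3081, 0.243]
ee_rot: [[0.997, -0.062, -0.04], [-0.063, -0.997, -0.041], [-0.037, 0.043, -0.998]]
wrist_force: [0.1, 0.0, -1.2]
gripper_width: 0.127
```

```bash
python3 -c "from gv import *; gv('26');wc('26',(215,130,315,230))"
```

```text
{'time_s': 30.85, 'joints': [-12.754, 24.158, 5.661, 2.944, -73.148, 98.263], 'tcp_pos': [0.571, -0.308, 0.244], 'ee_rot': [[0.997, -0.062, -0.038], [-0.063, -0.997, -0.042], [-0.036, 0.044, -0.998]], 'wrist_force': [0.259, -0.905, -0.005], 'gripper_width': 0.125}
tip [ 0.5659 -0.3141  0.1068] collar [ 0.57   -0.3096  0.2146]
scene crop tip [296. 501.] collar [335. 258.] mouth [267. 499.] ext [224. 310. 469. 530.]
wrist tip [259.  181.2] col [258.6 222.9] mouth [261.9 211.8] [247.58 276.09 198.47 224.66]
```

View pics/s26c.png

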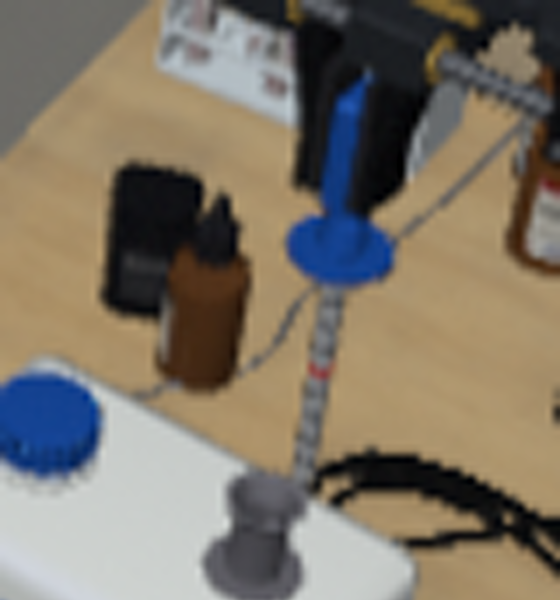

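View pics/w26c.png

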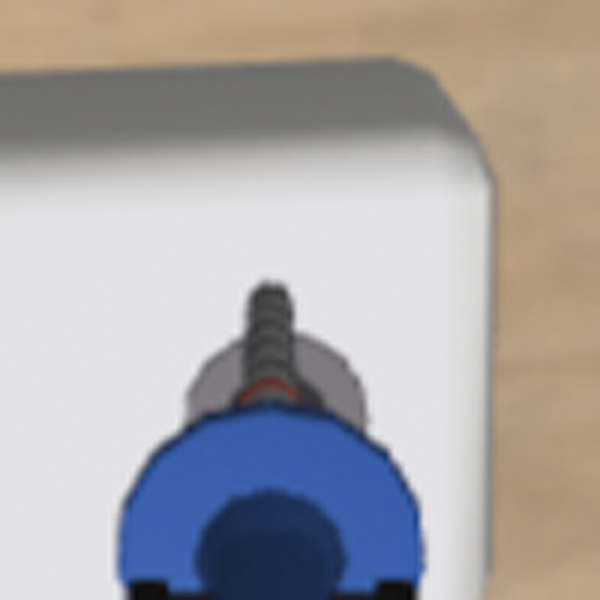

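servo_tool(deltas=[{"slide": [-0.3,0.07,0.05],"spin": 0},{"slide": [-0.4,0,0.08],"spin": 0},{"slide": [-0.4,0,0.09],"spin": 0},{"slide": [-0.4,0,0.1],"spin": 0},{"slide": [0,0,0],"spin": 0}])

```text
time_s: 31.35
tcp_pos: [0.5361, -0.3086, 0.2413]
ee_rot: [[0.998, -0.061, -0.019], [-0.062, -0.997, -0.046], [-0.016, 0.047, -0.999]]
wrist_force: [1.1, 0.2, -1.1]
gripper_width: 0.128
```

```bash
python3 -c "from gv import *; gv('27')"
```

```text
{'time_s': 31.45, 'joints': [-13.521, 20.66, -0.126, 3.033, -69.779, 98.94], 'tcp_pos': [0.536, -0.309, 0.241], 'ee_rot': [[0.998, -0.061, -0.021], [-0.062, -0.997, -0.046], [-0.018, 0.047, -0.999]], 'wrist_force': [1.723, 1.167, 1.16], 'gripper_width': 0.118}
tip [ 0.5336 -0.3151  0.104 ] collar [ 0.5358 -0.3101  0.2119]
scene crop tip [249. 559.] collar [283. 317.] mouth [267. 499.] ext [224. 310. 469. 530.]
wrist tip [258.8 181.4] col [258.4 222.7] mouth [258.9 182.2] [243.97 273.76 167.73 196.28]
```

View pics/s27c.png

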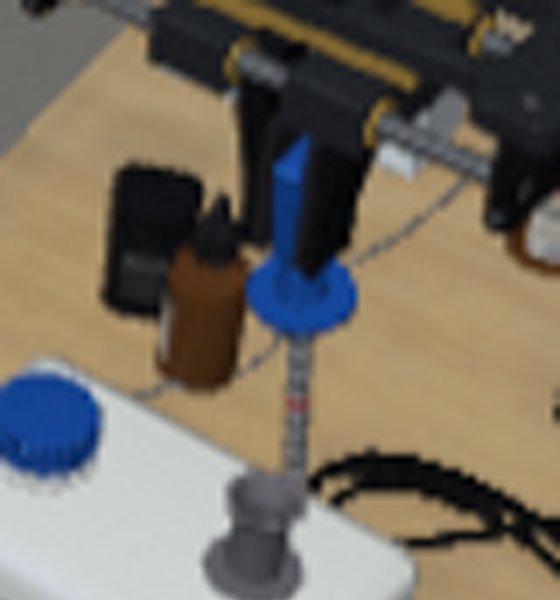

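View pics/w27.png

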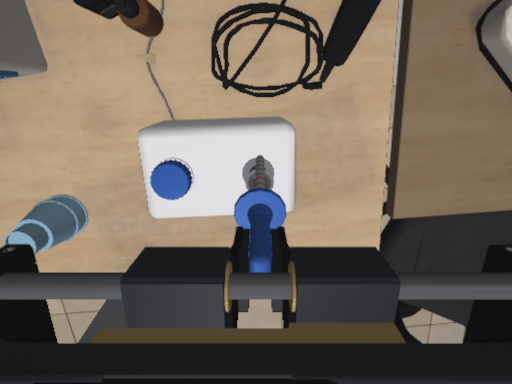

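servo_tool(deltas=[{"slide": [-0.4,-0.01,0.16],"spin": 0},{"slide": [-0.42,-0.01,0.2],"spin": 0},{"slide": [-0.42,-0.01,0.24],"spin": 0},{"slide": [-0.42,-0.01,0.26],"spin": 0},{"slide": [0,0,0],"spin": 0}])

```text
time_s: 31.95
tcp_pos: [0.4975, -0.3082, 0.2236]
ee_rot: [[0.998, -0.059, -0.009], [-0.059, -0.997, -0.053], [-0.006, 0.053, -0.999]]
wrist_force: [1.9, 0.0, -0.6]
gripper_width: 0.125
```

```bash
python3 -c "from gv import *; gv('28')"
```

```text
{'time_s': 32.05, 'joints': [-14.275, 17.617, -7.313, 3.398, -64.924, 99.455], 'tcp_pos': [0.498, -0.308, 0.224], 'ee_rot': [[0.998, -0.059, -0.01], [-0.059, -0.997, -0.053], [-0.007, 0.053, -0.999]], 'wrist_force': [1.523, 0.347, 0.168], 'gripper_width': 0.124}
tip [ 0.4964 -0.3155  0.0865] collar [ 0.4975 -0.3098  0.1943]
scene crop tip [187. 656.] collar [213. 418.] mouth [267. 499.] ext [224. 310. 469. 530.]
wrist tip [258.8 181.4] col [258.4 222.8] mouth [257.1 147. ] [240.5  273.56 130.16 163.19]
```

View pics/s28c.png

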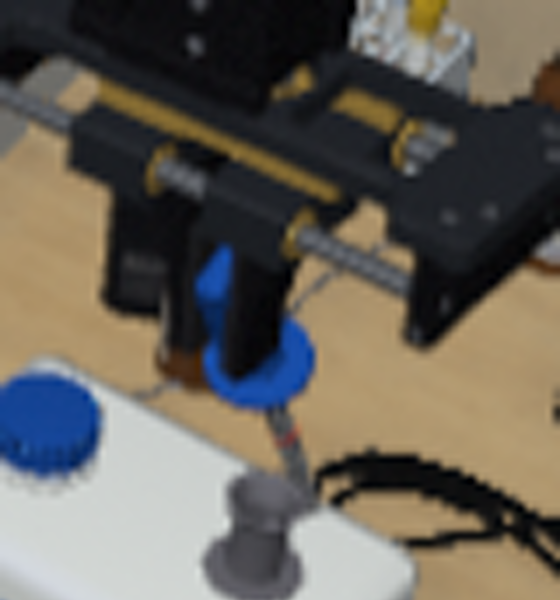

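servo_tool(deltas=[{"slide": [-0.38,-0.01,0.26],"spin": 0},{"slide": [-0.36,-0.02,0.3],"spin": 0},{"slide": [-0.32,-0.02,0.34],"spin": 0},{"slide": [-0.3,-0.02,0.36],"spin": 0},{"slide": [-0.28,-0.02,0.38],"spin": 0},{"slide": [0,0,0],"spin": 0}])

```text
time_s: 32.65
tcp_pos: [0.4579, -0.3077, 0.1835]
ee_rot: [[0.998, -0.058, -0.003], [-0.058, -0.997, -0.058], [0.0, 0.058, -0.998]]
wrist_force: [2.8, -0.2, -0.3]
gripper_width: 0.124
```

```bash
python3 -c "from gv import *; gv('29')"
```

```text
{'time_s': 32.75, 'joints': [-15.182, 15.986, -15.904, 3.892, -57.527, 99.822], 'tcp_pos': [0.458, -0.308, 0.184], 'ee_rot': [[0.998, -0.057, -0.004], [-0.057, -0.997, -0.058], [-0.001, 0.058, -0.998]], 'wrist_force': [0.848, -0.925, -0.428], 'gripper_width': 0.122}
tip [ 0.4577 -0.3157  0.0468] collar [ 0.4581 -0.3095  0.1546]
scene crop tip [114. 800.] collar [133. 572.] mouth [267. 499.] ext [224. 310. 469. 530.]
wrist tip [258.7 181.5] col [258.3 223. ] mouth [256.6 101.2] [236.07 276.97  79.35 122.19]
```

View pics/s29c.png

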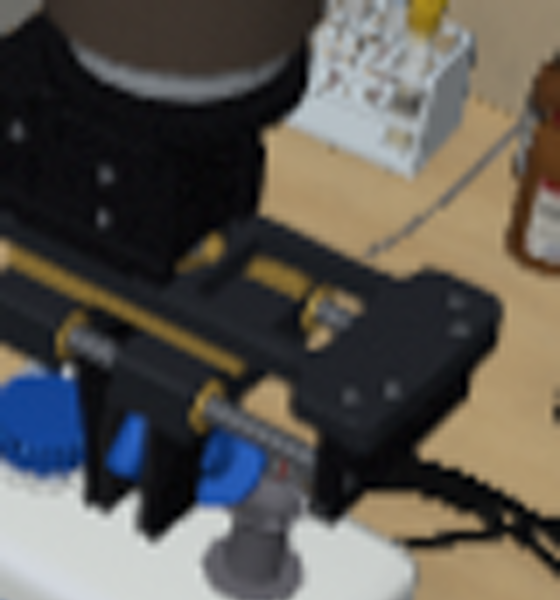

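View pics/w29.png

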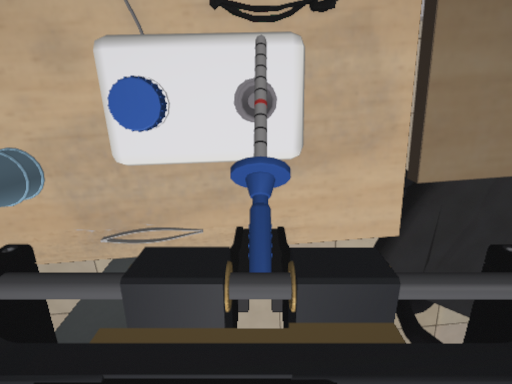

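servo_tool(deltas=[{"slide": [-0.2,-0.02,0.36],"spin": 0},{"slide": [-0.18,-0.02,0.38],"spin": 0},{"slide": [-0.15,-0.02,0.4],"spin": 0},{"slide": [-0.12,-0.02,0.4],"spin": 0},{"slide": [-0.1,-0.02,0.36],"spin": 0},{"slide": [0,0,0],"spin": 0}])

```text
time_s: 33.35
tcp_pos: [0.4359, -0.3071, 0.1324]
ee_rot: [[0.998, -0.058, -0.009], [-0.059, -0.997, -0.058], [-0.005, 0.058, -0.998]]
wrist_force: [-0.2, -0.7, 3.9]
gripper_width: 0.124
```

```bash
python3 -c "from gv import *; gv('30',(300,170,420,290),5)"
```

```text
{'time_s': 33.45, 'joints': [-15.755, 17.404, -22.359, 4.364, -49.906, 99.62], 'tcp_pos': [0.436, -0.307, 0.133], 'ee_rot': [[0.998, -0.058, -0.009], [-0.058, -0.997, -0.058], [-0.006, 0.058, -0.998]], 'wrist_force': [-0.536, -0.393, 1.268], 'gripper_width': 0.121}
tip [ 0.4349 -0.3151 -0.004 ] collar [ 0.4359 -0.3089  0.1038]
scene crop tip [194. 717.] collar [206. 561.] mouth [340. 406.] ext [310. 371. 385. 428.]
wrist tip [258.7 181.5] col [258.3 223.1] mouth [259.8  58.2] [231.83 287.56  26.8   87.73]
```

View pics/s30c.png

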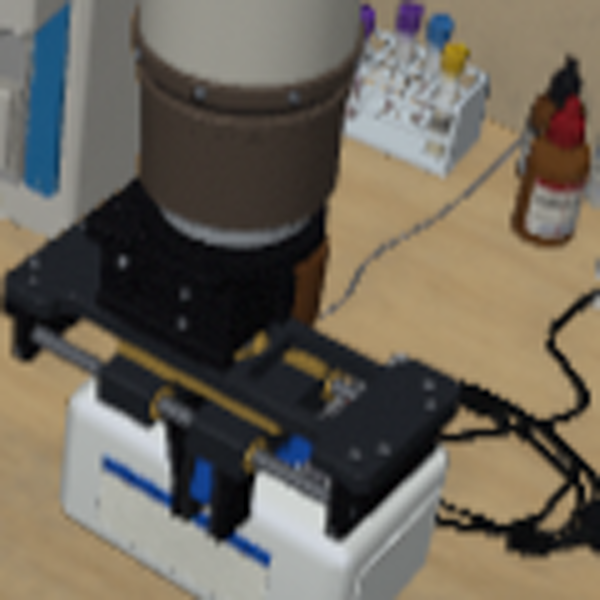

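View pics/w30.png

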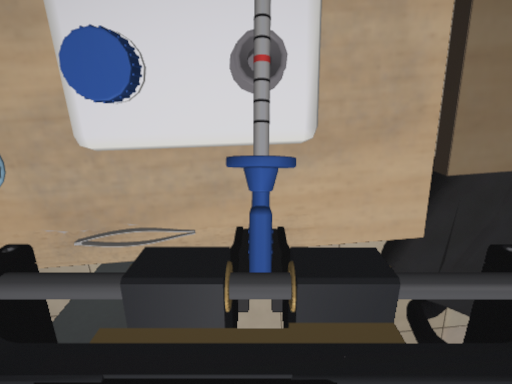

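servo_tool(deltas=[{"slide": [-0.06,-0.02,0.3],"spin": 0},{"slide": [-0.03,-0.01,0.25],"spin": 0},{"slide": [0,0,0.1],"spin": 0},{"slide": [0,0,0],"spin": 0}])

```text
time_s: 33.85
tcp_pos: [0.4334, -0.3072, 0.1161]
ee_rot: [[0.998, -0.058, -0.01], [-0.058, -0.997, -0.058], [-0.006, 0.058, -0.998]]
wrist_force: [-0.3, -0.1, 4.4]
gripper_width: 0.122
```

```bash
python3 -c "from gv import *; gv('31',(300,170,420,290),5)"
```

```text
{'time_s': 33.95, 'joints': [-15.847, 18.387, -23.889, 4.545, -47.423, 99.444], 'tcp_pos': [0.433, -0.307, 0.116], 'ee_rot': [[0.998, -0.058, -0.009], [-0.058, -0.997, -0.058], [-0.006, 0.058, -0.998]], 'wrist_force': [-1.115, -1.045, 3.495], 'gripper_width': 0.119}
tip [ 0.4322 -0.3152 -0.0209] collar [ 0.4332 -0.3089  0.0869]
scene crop tip [188. 742.] collar [199. 589.] mouth [340. 406.] ext [310. 371. 385. 428.]
wrist tip [258.7 181.5] col [258.3 223.1] mouth [261.5  47.8] [230.1  292.62  12.09  81.16]
```

View pics/w31.png

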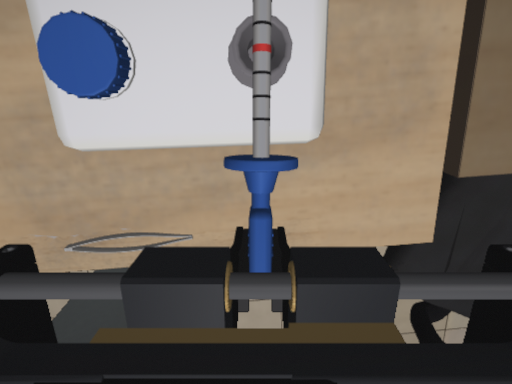

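servo_tool(deltas=[{"slide": [0,0,-0.2],"spin": 0},{"slide": [0,0,-0.4],"spin": 0},{"slide": [0,0,-0.6],"spin": 0},{"slide": [0,0,-0.8],"spin": 0},{"slide": [0,0,-0.8],"spin": 0},{"slide": [0,0,-0.8],"spin": 0},{"slide": [0,0,-0.8],"spin": 0},{"slide": [0,0,-0.8],"spin": 0},{"slide": [0,0,-0.6],"spin": 0},{"slide": [0,0,-0.4],"spin": 0}])

```text
time_s: 34.95
tcp_pos: [0.4296, -0.2937, 0.275]
ee_rot: [[0.998, -0.055, -0.029], [-0.057, -0.997, -0.047], [-0.026, 0.049, -0.998]]
wrist_force: [-0.2, -0.4, -1.0]
gripper_width: 0.123
```

servo_tool(deltas=[{"slide": [0,0,-0.4],"spin": 0},{"slide": [0,0,-0.2],"spin": 0},{"slide": [0,0,0],"spin": 0},{"slide": [0,0,0],"spin": 0},{"slide": [0,0,0],"spin": 0}])

```text
time_s: 35.45
tcp_pos: [0.4292, -0.2921, 0.2907]
ee_rot: [[0.998, -0.055, -0.03], [-0.056, -0.997, -0.046], [-0.028, 0.047, -0.998]]
wrist_force: [0.5, -0.8, -0.7]
gripper_width: 0.125
```

```bash
python3 -c "
from gv import *
gv('32',(230,100,390,260),3)
f=cap('scene','s32'); cap('top','t32')"
```

```text
{'time_s': 35.55, 'joints': [-14.489, 9.187, -8.748, 3.104, -73.133, 100.364], 'tcp_pos': [0.429, -0.292, 0.291], 'ee_rot': [[0.998, -0.055, -0.031], [-0.056, -0.997, -0.046], [-0.028, 0.047, -0.998]], 'wrist_force': [-0.751, -0.882, -1.654], 'gripper_width': 0.121}
tip [ 0.4249 -0.2984  0.1533] collar [ 0.4282 -0.2935  0.2611]
scene crop tip [320. 504.] collar [331. 392.] mouth [414. 454.] ext [396. 432. 441. 467.]
wrist tip [258.8 181.4] col [258.4 223. ] mouth [267.3  64.1] [252.93 281.64  48.23  79.51]
```

View pics/s32.png

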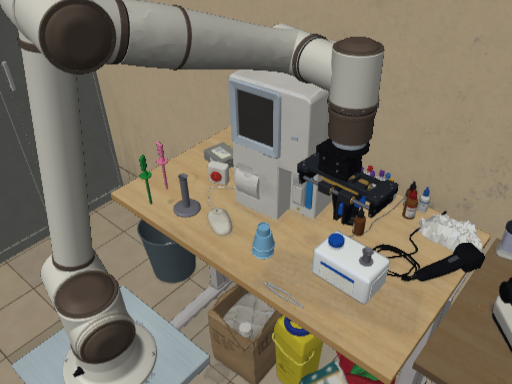

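View pics/w32.png

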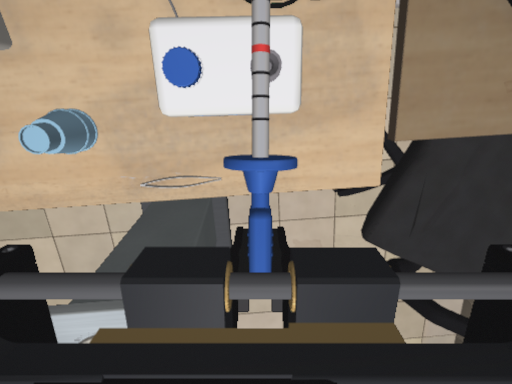

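Run:
```python
from ext import *
import pickle
w=pickle.load(open('w32.pkl','rb'));s=pickle.load(open('s32.pkl','rb'));a=sense()
R=np.array(a['ee_rot']);p=np.array(a['tcp_pos']);G=p-.0165*R[:,2]
xh=np.array([R[0,0],R[1,0],0]);xh/=np.linalg.norm(xh)
for ph in (-15,-10,-5,0,5,10,15):
    f=np.radians(ph); d=np.cos(f)*xh+np.sin(f)*np.array([0,0,1])
    print(ph,'red',proj(w,G+.1*d).round(1),'ring2',proj(w,G+.08*d).round(1),'ring4',proj(w,G+.06*d).round(1),'collar',proj(w,G+.046*d).round(1),'tip scene',proj(s,G+.154*d).round(1),'tip',(G+.154*d).round(3))
f=s['frame'][150:250,290:390]; cv2.imwrite('pics/s32d.png',cv2.resize(f[:,:,::-1],None,fx=6,fy=6,interpolation=cv2.INTER_CUBIC))
```

```text
-15 red [256.2  72.3] ring2 [256.6 110.6] ring4 [257.  148.1] collar [257.3 173.9] tip scene [378.9 195.2] tip [ 0.578 -0.3    0.267]
-10 red [256.8  67.5] ring2 [257.1 108.5] ring4 [257.4 147.8] collar [257.6 174.3] tip scene [380.5 190.1] tip [ 0.581 -0.3    0.281]
-5 red [257.5  63.7] ring2 [257.6 107.5] ring4 [257.8 148.4] collar [257.9 175.5] tip scene [381.8 185. ] tip [ 0.583 -0.3    0.294]
0 red [258.3  61.3] ring2 [258.3 107.8] ring4 [258.2 150. ] collar [258.2 177.4] tip scene [382.9 180.1] tip [ 0.584 -0.3    0.307]
5 red [259.1  60.5] ring2 [258.9 109.5] ring4 [258.7 152.7] collar [258.6 180. ] tip scene [383.7 175.3] tip [ 0.583 -0.3    0.321]
10 red [260.2  61.8] ring2 [259.6 112.8] ring4 [259.2 156.5] collar [259.  183.5] tip scene [384.2 170.8] tip [ 0.581 -0.3    0.334]
15 red [261.3  65.4] ring2 [260.4 118. ] ring4 [259.7 161.5] collar [259.3 187.8] tip scene [384.4 166.4] tip [ 0.578 -0.3    0.347]
```

View pics/s32d.png

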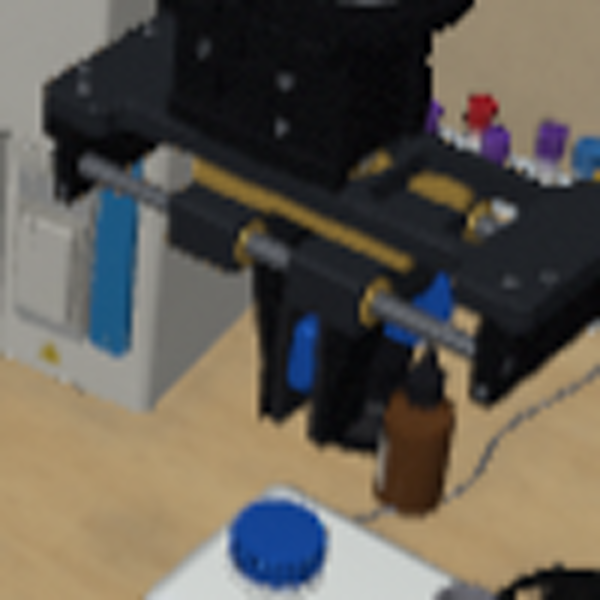

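View pics/t32.png

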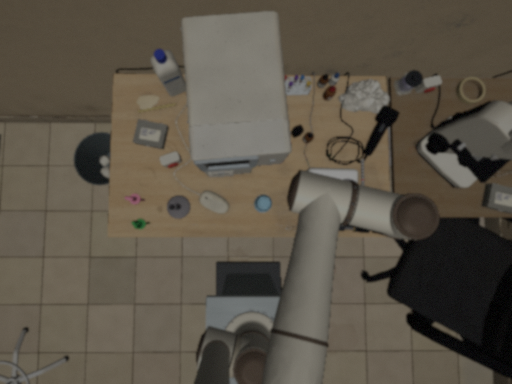

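Run:
```python
from ext import *
import pickle
w=pickle.load(open('w32.pkl','rb'))
f=w['frame'][0:180,215:305]; cv2.imwrite('pics/w32d.png',cv2.resize(f[:,:,::-1],None,fx=5,fy=3.3,interpolation=cv2.INTER_CUBIC))
g=w['frame'].astype(float)
print([int(x) for x in g[0:156,261].mean(1)])
for r in (20,60,75,108,130,145): print(r,[int(x) for x in g[r,244:280].mean(1)])
```

```text
[165, 165, 165, 165, 165, 166, 165, 165, 165, 165, 166, 166, 166, 166, 166, 166, 166, 167, 166, 167, 148, 93, 40, 40, 137, 167, 167, 167, 167, 167, 168, 168, 167, 168, 168, 168, 168, 168, 168, 168, 169, 169, 168, 153, 128, 116, 116, 116, 117, 117, 117, 159, 169, 169, 169, 169, 169, 169, 169, 170, 170, 170, 169, 169, 170, 170, 170, 170, 170, 170, 136, 77, 43, 86, 149, 170, 170, 171, 170, 171, 171, 171, 171, 170, 170, 171, 170, 171, 171, 171, 171, 171, 171, 171, 125, 59, 44, 141, 171, 171, 171, 171, 171, 171, 172, 171, 171, 172, 171, 172, 172, 171, 172, 172, 172, 172, 172, 125, 59, 43, 141, 172, 172, 172, 172, 172, 172, 172, 172, 172, 172, 172, 172, 172, 172, 172, 172, 172, 172, 172, 172, 172, 172, 172, 172, 172, 172, 173, 173, 173, 173, 172, 172, 172, 172, 172]
20 [207, 207, 207, 207, 208, 208, 208, 170, 126, 127, 141, 153, 161, 166, 167, 168, 155, 148, 161, 166, 166, 164, 158, 148, 135, 125, 189, 211, 211, 211, 211, 211, 212, 211, 212, 212]
60 [232, 233, 232, 233, 232, 232, 222, 151, 111, 128, 144, 155, 164, 169, 171, 171, 170, 170, 170, 169, 168, 167, 159, 147, 130, 97, 78, 79, 86, 92, 93, 93, 93, 92, 113, 128]
75 [233, 233, 233, 233, 233, 233, 233, 180, 112, 124, 143, 156, 164, 170, 172, 172, 171, 170, 170, 170, 169, 167, 160, 141, 115, 86, 84, 96, 111, 123, 129, 130, 130, 126, 163, 215]
108 [233, 233, 233, 233, 233, 233, 233, 217, 153, 128, 144, 157, 165, 171, 173, 173, 172, 171, 171, 172, 170, 166, 158, 145, 126, 216, 232, 232, 233, 232, 232, 232, 232, 232, 232, 232]
130 [164, 162, 162, 164, 165, 166, 167, 144, 121, 127, 144, 157, 166, 171, 173, 173, 173, 172, 172, 172, 170, 166, 157, 143, 126, 152, 164, 164, 164, 166, 167, 168, 168, 168, 167, 166]
145 [157, 159, 162, 163, 164, 165, 164, 140, 119, 127, 144, 157, 166, 172, 174, 174, 173, 172, 172, 172, 170, 166, 156, 141, 123, 158, 173, 173, 172, 172, 173, 173, 174, 173, 171, 170]
```

View pics/w32d.png

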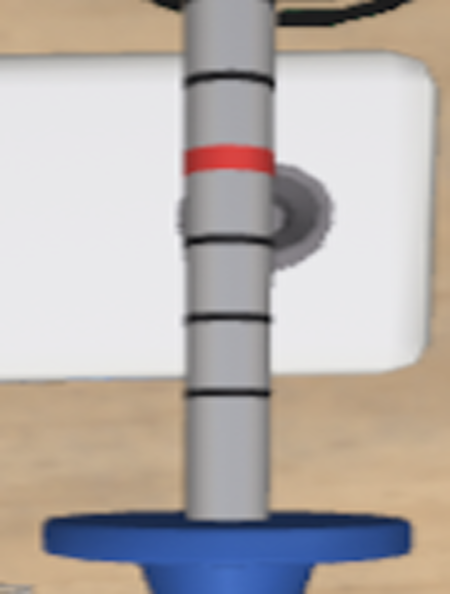

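Run:
```python
from ext import *
import pickle
from scipy.optimize import least_squares
w=pickle.load(open('w32.pkl','rb'));a=sense()
R=np.array(a['ee_rot']);p=np.array(a['tcp_pos']);G=p-.0165*R[:,2]
xh=np.array([R[0,0],R[1,0],0]);xh/=np.linalg.norm(xh); yh=np.array([-xh[1],xh[0],0])
g=w['frame'].astype(float).mean(2)
rows=[22.3,47.3,72.,95.6,118.6]
def edges(r):
    x=g[r,244:280]; 
    return x
def f(v,fixdz=None):
    ph,t0=v[:2]; dz=v[2]
    d=np.cos(ph)*xh+np.sin(ph)*np.array([0,0,1])
    o=G+np.array([0,0,dz])
    top=np.array([-np.sin(ph)*xh[0],-np.sin(ph)*xh[1],np.cos(ph)])*.004
    res=[proj(w,o+top+d*(t0-.01*k))[1]-r for k,r in enumerate(rows)]
    return res
for dz in (-.008,-.004,0,.004,.008):
    s=least_squares(lambda v:f([v[0],v[1],dz]),[0,.12]); print(dz,np.degrees(s.x[0]).round(1),s.x[1].round(4),np.round(s.fun,2))
```

```text
-0.008 2.7 0.1156 [-0.56  0.56  0.51  0.21 -0.74]
-0.004 0.4 0.1154 [-0.47  0.47  0.38  0.17 -0.58]
0 -1.7 0.1153 [-0.37  0.39  0.26  0.13 -0.42]
0.004 -3.8 0.1154 [-0.27  0.31  0.14  0.09 -0.28]
0.008 -5.7 0.1155 [-0.17  0.23  0.03  0.05 -0.14]
```

Run:
```python
from ext import *
s=cap('scene')
f=s['frame'][205:265,235:295]; cv2.imwrite('pics/s33c.png',cv2.resize(f[:,:,::-1],None,fx=10,fy=10,interpolation=cv2.INTER_CUBIC))
a=st(); print(np.round(a['joint_velocities'],2))
```

```text
{'time_s': 35.7, 'joints': [-14.489, 9.169, -8.713, 3.112, -73.132, 100.367], 'tcp_pos': [0.429, -0.292, 0.291], 'ee_rot': [[0.998, -0.055, -0.03], [-0.056, -0.997, -0.046], [-0.027, 0.048, -0.999]], 'wrist_force': [0.015, -0.466, -0.893], 'gripper_width': 0.124}
[-0.08 -0.18  0.26  0.05 -0.01  0.02]
```

View pics/s33c.png

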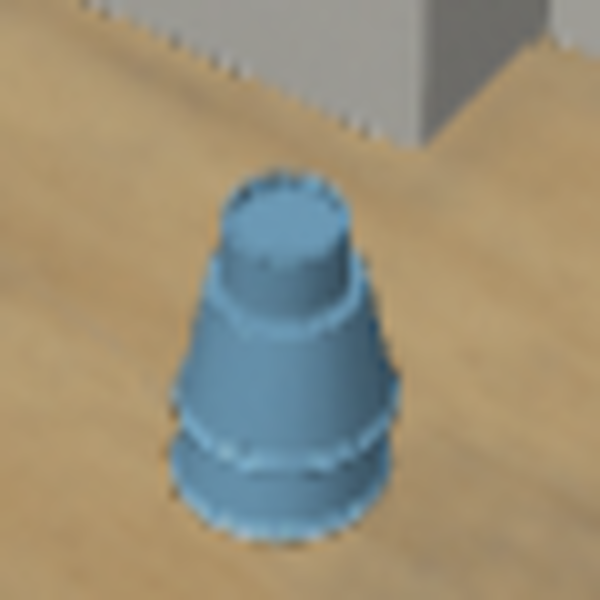

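The cups are unchanged: nested, upright and centred, with the covering rim about 27 mm above the lower one. The gauge is level and still, so I'm handing in.

```bash
python3 -c "
from station import r
print(r.finish_job())"
```

```text
the job is handed in; nothing more can be done
None
```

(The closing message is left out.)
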